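Hold a sensor housing against the sprung stop of an assembly jig

TASK

Lay the grey sensor housing flat in the channel of the aluminium assembly jig, clear of the sprung stop plate at its far end; there press the raised round cap on it straight down until it is fully home, and only then push the housing along the channel so that it presses the stop plate in with a steady force of about 10 newtons (pointer midway between the two gauge pins, never driven to the end of its travel). Finish while still holding it pressed there, as a third hand for the colleague who will drive the screws: do not let go or back off at the end. Leave the dish, timer, tape roll and beaker standing where they are.

Things in the scene. Friction and masses are not known exactly. Their poses are not given: they have to be found in the camera images.
- housing: Loose grey plastic sensor housing, a block 96 (its x) x 52 (its y) x 41 mm high (the lower 36 mm have the full outline, above that a step 80 x 42 mm), about 0.3 kg. Origin: centre of its underside. Grasp it across the 52 mm. It may lie in the channel either way round.
- cap_top (a point): Centre of the top of the round white cap on the housing, 32 mm across, 12 mm towards +x from the housing's centre. Raised, this point is 56.5 mm above the underside of the housing; fully home, 48.5 mm.
- cap (a joint): Travel of the cap into the housing in m: 0 fully raised, 0.008 fully home. It starts raised (0 to 0.001), stays where it is left and takes about 5 N to push; then it meets a hard end.
- jig: Aluminium assembly jig fixed to the worktop: bed 260 (x) x 120 (y) x 12 mm; origin at the centre of its underside. On the bed two guide rails, tops 20 mm above the worktop, inner faces at y = -30 and +30 mm, from x = -130 to +40 mm, make a 60 mm channel along x, open at -x (towards the robot). The stop plate stands at its +x end; behind it a bracket at x = 101 to 119 mm, 54 mm high.
- channel (a point): Point on the bed (12 mm above the worktop) in the middle of the channel, at x = -30 mm of the jig; a housing centred here is 42 mm clear of the stop plate.
- gauge (a point): Point on top of the gauge bar (46 mm high, x = 55 to 105 mm, y = 42 to 52 mm of the jig), midway between its two pins, which rise to 54 mm and mark the allowed band of the pointer.
- stop_face (a point): Centre of the front face of the stop plate, a steel plate 56 mm wide, from 14 to 48 mm above the worktop. At rest its face is at x = +60 mm of the jig; this point moves with the plate and lies 31 mm above the worktop.
- stop (a joint): Travel of the stop plate in m along +x of the jig: 0 at rest, end of travel 0.025. A spring of 0.8 N per mm without preload pushes it back, so 10 N is 0.0125. A pointer on the plate moves with its front face above the gauge bar; the two pins mark travels of 7.5 and 17.5 mm (6 and 14 N).
- petri_dish: Bystander: low round clear dish 62 mm across, 15 mm high, loose. Origin: centre of its underside.
- bench_timer: Bystander: small white timer 64 x 64 x 20 mm, loose. Origin: centre of its underside.
- masking_tape: Bystander: roll of tape 98 mm across, 25 mm high, loose. Origin: centre of its underside.
- beaker: Bystander: small clear beaker 48 mm across, 60 mm high, loose. Origin: centre of its underside.
Not all that is in view belongs to the job. Leave any turquoise look-alike of the housing alone.

How it is judged:
By the outcome, as a careful person would: the job done as asked, in the order asked, and still so for the second after the job is handed in, while the arm keeps its last pose, push and grip.
It also fails if it takes over 48 s, if anything falls off the work surface, if the arm or the gripper's body presses on something with over 40 N, if the wrist force passes 120 N, or if a joint passes its speed limit or range.

ROBOT

A 6-joint arm with a two-finger parallel gripper is mounted at the origin on the work surface; the furniture and walls round the work are solid. World frame = base frame: x ahead of the robot, y to its left, z up, the work surface at z = 0. Lengths are in m, angles in rad, forces in N, time in s.
With the tool pointing down it reaches from about 0.35 to 0.85 m from the base axis. Payload 8.1 kg.
Tool frame: the origin (TCP) lies at the very end of the fingers, on their centre line; the grasp point (between the pads) lies 19 mm behind it; z points along the fingers, x is the direction in which the jaws open and shut, and the axes are right-handed (so a half turn about z gives the same grasp; the last joint's range is limited). The gripper opens to 85 mm and grips with 20 to 120 N. Pads are 22 mm wide; open, the fingers measure 114 mm over their backs; the gripper's body (76 mm by 85 mm) begins 54 mm behind the grasp point. The pads swing forward as they close: fully open they stand 13 mm farther back than shut.
Start: joints at [1.171, 0.13, 1.488, -0, 1.523, -0.085], TCP at [0.186, 0.571, 0.205] pointing down, gripper open.
Joint ranges: [-2.96, 2.96], [-0.89, 2.26], [0.02, 2.5], [-1.34, 4.48], [0, 2.73], [-2.66, 2.66]. Speed limits (rad/s): [2.39, 2.39, 2.79, 3.14, 3.14, 3.14].

INTERFACE

Orientations are given as a unit quaternion [w, x, y, z].
In Python, from cell import ctrl gives the robot as it stands.
- The arm moves only by the tool play_rows, never from a script. Its arguments are lists of equal length, an entry for each row: "translation": the shift along the tool's x, y, z in cm, a list of three; "roll": the turn about the tool's z in rad. In form: {"translation": [[tx, ty, tz], ...], "roll": [roll, ...]}. A call has 1 to 12 rows; each row is the pose to reach, as a shift and turn from the pose measured when the call began, along the tool's axes at that moment; what a row does not reach only later rows make up. A row lasts 1/12 s, in which the tool goes at most 41.7 mm and 7.16 degrees, less where a joint would pass 70% of its speed; a pose out of reach is approached as far as the arm can. A call with a gripper value outside its range is refused whole. "grip" is the finger opening in cm, from 0 to 8.54, set as the call begins (left out, the last holds). The fingers move at their own pace and stop on an object; "grip_force" is the grip in N (left out, the last holds). Time passes only in rows, so rows that repeat a pose let the fingers close. It gives the time, the measured TCP pose, the force and the opening at its end, in the units of the state.
- ctrl.state(): the state, without advancing time (a new reading comes with each control period).
- ctrl.snapshot(name): name is "scene" or "top"; returns (picture, depth): 480x640x3 uint8, blue, green, red; 480x640 float32, m along the optical axis (not along the pixel's ray), 0 where there is no reading.
- ctrl.camera_model(name): a dict with "K" (3x3 intrinsics, pixels), "dist_coeffs" ([k1, k2, p1, p2, k3] as OpenCV has them; the pictures are not rectified), "position" and "rotation" of the camera in the world. Camera axes: x right, y up, looking along -z (the intrinsics and any distortion apply to the point x, -y, -z); pixel columns grow to the right and rows downward; lengths in m; the calibration is good to about 2 mm. A picture is of the moment at which its call begins. camera_model takes no time and is no camera call.
- ctrl.hand_in(): hands the job in, once; it reports no verdict.
The state is a dict: "clock": time; "joint_positions": joint angles; "qd": joint speeds; "joint_torque": joint torques, N m; "position": TCP position; "orientation": TCP orientation; "force": force on the tool from outside, world axes, zero at the start; "torque": the same for the moment, N m; "gripper_width": finger opening in m.
Only numpy, scipy, OpenCV 4.12 (cv2) and the standard library are available. Lean on these libraries where they do the work, as an engineer would, in place of code of your own. Each camera call takes 0.05 s, during which the arm holds its last target.

## Working session

There is one attempt and no reset: what is moved stays moved. The work goes in short steps, Python scripts to look and compute and a tool call to move; the robot and the scene stay as the last step left them, time stands still between calls to the robot, and variables do not carry over. Pictures are saved under pics/ and viewed, and the job is handed in when it is done.

Besides the shell and the picture viewer there is one more tool, called after "Request:" by a JSON object that holds its "method" and its "body". play_rows: Moves the arm, as the interface text tells. Its arguments: {"type":"object","properties":{"translation":{"type":"array","items":{"type":"array","items":{"type":"number"}}},"roll":{"type":"array","items":{"type":"number"}},"grip":{"type":"number"},"grip_force":{"type":"number"}},"required":["translation","roll"]}

```bash
ls; mkdir -p pics; python3 - <<'E'
from cell import ctrl
import cv2,numpy as np
print(ctrl.state())
for n in("scene","top"):
    p,d=ctrl.snapshot(n); cv2.imwrite(f"pics/{n}0.png",p); np.save(f"pics/{n}0d.npy",d); print(ctrl.camera_model(n))
E
```

```text
pics
{'clock': 0.0, 'joint_positions': array([ 1.17059704e+00,  1.31136084e-01,  1.48926852e+00,  6.14558369e-06,
        1.52300864e+00, -8.54170327e-02]), 'qd': array([-0.00123713, -0.00071918,  0.00043868, -0.000719  ,  0.0017645 ,
       -0.00078922]), 'joint_torque': array([-8.32638452e-04, -5.69397891e+01, -5.00552201e+01, -4.41931425e-04,
        1.50749227e-02,  5.86022384e-05]), 'position': array([0.18551974, 0.56997413, 0.20356537]), 'orientation': array([ 4.67406133e-04,  8.09199801e-01,  5.87532853e-01, -7.81135319e-04]), 'force': array([-0.69391974, -0.56341421, -0.04887374]), 'torque': array([ 0.01885652, -0.00018566,  0.0090418 ]), 'gripper_width': 0.08538308998791694}
{'K': array([[543.79391106,   0.        , 322.92469364],
       [  0.        , 543.79391106, 236.40774026],
       [  0.        ,   0.        ,   1.        ]]), 'dist_coeffs': array([0.00829349, 0.        , 0.        , 0.        , 0.        ]), 'position': array([0.62314276, 1.05104522, 0.80563087]), 'rotation': array([0.02304304, 0.02034687, 0.48315501, 0.87499501])}
{'K': array([[469.52994626,   0.        , 314.66803039],
       [  0.        , 469.52994626, 244.0863387 ],
       [  0.        ,   0.        ,   1.        ]]), 'dist_coeffs': array([-0.0632095,  0.       ,  0.       ,  0.       ,  0.       ]), 'position': array([ 0.43936864, -0.09666739,  1.07666812]), 'rotation': array([-0.69722153, -0.04636902,  0.04374543,  0.71401568])}
```

View pics/top0.png

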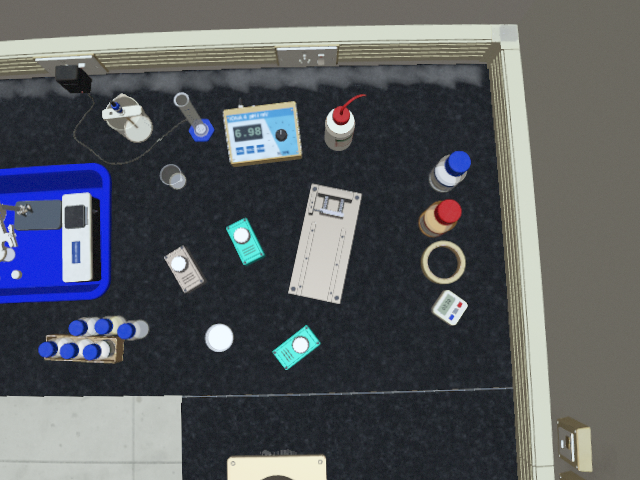

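View pics/scene0.png

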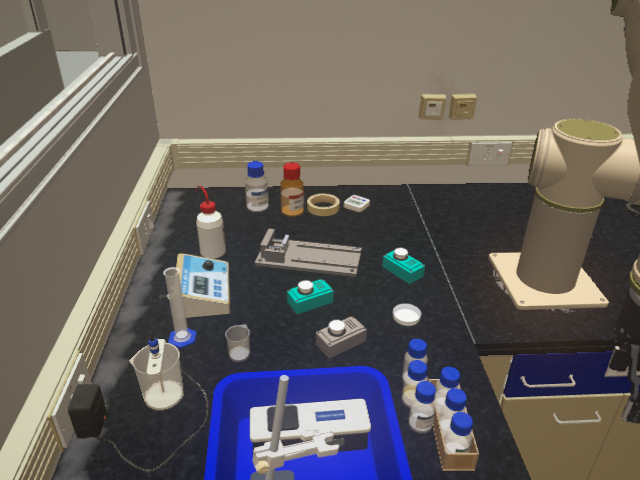

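The top view shows the grey housing at about (185,269) with its cap at (179,264), the jig at about (326,243) with its stop end at the top, and turquoise look-alikes at (245,241) and (297,347).

```bash
cat > h.py <<'E'
import numpy as np,cv2
from cell import ctrl
from scipy.spatial.transform import Rotation as R
def cam(n):
    m=ctrl.camera_model(n); q=m['rotation']
    return m['K'],m['dist_coeffs'],m['position'],R.from_quat([q[1],q[2],q[3],q[0]]).as_matrix()
def rays(n,px):
    K,D,p,Rm=cam(n)
    u=cv2.undistortPoints(np.array(px,float).reshape(-1,1,2),K,D).reshape(-1,2)
    return p,np.c_[u[:,0],-u[:,1],-np.ones(len(u))]@Rm.T
def plane(n,px,z):
    p,r=rays(n,px); return p+r*((z-p[2])/r[:,2])[:,None]
def cloud(n,d):
    v,u=np.mgrid[0:480,0:640]; p,r=rays(n,np.c_[u.ravel(),v.ravel()])
    return (p+r*d.ravel()[:,None]).reshape(480,640,3)
def proj(n,P):
    K,D,p,Rm=cam(n); c=(np.atleast_2d(P)-p)@Rm; c=c*[1,-1,-1]
    return cv2.projectPoints(c,np.zeros(3),np.zeros(3),K,D)[0].reshape(-1,2)
E
python3 - <<'E'
from h import *
p=cv2.imread("pics/top0.png");d=np.load("pics/top0d.npy");W=cloud("top",d)
for px in [(185,269),(179,264),(326,243),(219,337),(330,206)]: print(px,W[px[1],px[0]].round(4))
cv2.imwrite("pics/h_crop.png",cv2.resize(p[235:305,150:220],None,fx=8,fy=8,interpolation=cv2.INTER_CUBIC))
cv2.imwrite("pics/j_crop.png",cv2.resize(p[175:310,280:370],None,fx=4.4,fy=4.4,interpolation=cv2.INTER_CUBIC))
hs=cv2.cvtColor(p,cv2.COLOR_BGR2HSV)
print(hs[275,187],hs[243,326],hs[300,200],hs[264,179])
# top face (z=.36-.41) from depth
h=W[...,2]
for nm,lo,hi in(("step",.0385,.044),("body",.02,.06),("cap",.05,.06)):
    m=np.zeros((480,640),np.uint8); s=(slice(240,300),slice(155,212)); m[s]=((h[s]>lo)&(h[s]<hi))*255
    cs=max(cv2.findContours(m,0,1)[0],key=cv2.contourArea); print(nm,cv2.minAreaRect(cs),W[m>0].mean(0))
    P=W[m>0]; r=cv2.minAreaRect(P[:,:2].astype(np.float32)); print(r, np.percentile(P[:,2],[5,50,95]))
E
```

```text
(185, 269) [0.5231 0.1945 0.0434]
(179, 264) [0.5332 0.2038 0.0579]
(326, 243) [ 0.5779 -0.1203  0.0111]
(219, 337) [0.3711 0.1248 0.0136]
(330, 206) [ 0.6635 -0.1318  0.0133]
[ 15  13 157] [ 19  10 207] [98 47 43] [ 99  13 255]
step ((183.25942993164062, 268.9670104980469), (35.5490608215332, 19.71710205078125), 60.945396423339844) [0.51988527 0.19564875 0.04085665]
((0.5241978168487549, 0.1982145458459854), (0.08926519006490707, 0.04704757779836655), 31.71296501159668) [0.0388077  0.04075429 0.04326699]
body ((184.69192504882812, 268.96783447265625), (42.724727630615234, 24.732973098754883), 59.93141555786133) [0.5231838  0.19629992 0.04036883]
((0.5250783562660217, 0.19999220967292786), (0.09644792228937149, 0.05295998230576515), 31.219934463500977) [0.02985476 0.03951157 0.05670128]
cap ((178.25, 263.25), (13.435027122497559, 14.142135620117188), 45.0) [0.5348868  0.20617823 0.05565331]
((0.5348274111747742, 0.2057453691959381), (0.029020482674241066, 0.031893495470285416), 13.479514122009277) [0.05233567 0.05579794 0.05849983]
```

View pics/h_crop.png

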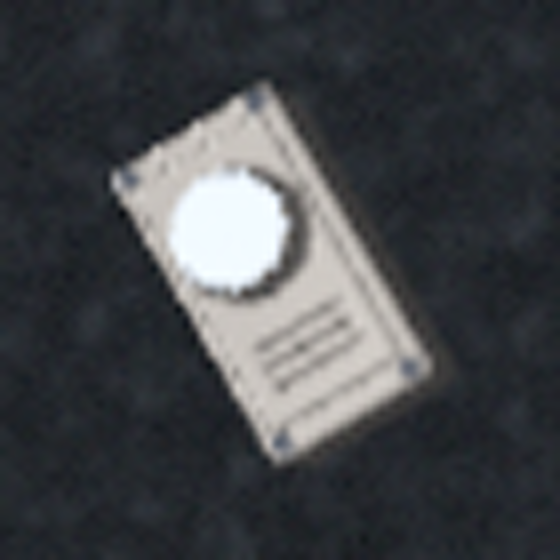

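View pics/j_crop.png

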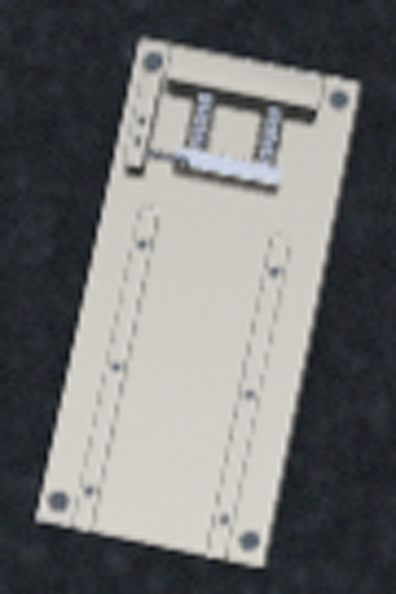

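```bash
python3 - <<'E'
from h import *
p=cv2.imread("pics/top0.png");d=np.load("pics/top0d.npy");W=cloud("top",d)
hc=np.array([(112,182),(268,82),(432,368),(280,465)])/8-.4375+[150,235]
P=plane("top",hc,.036)
print(P.round(4),P.mean(0),[np.linalg.norm(P[i]-P[i-1]).round(4) for i in range(4)])
e=(P[1]-P[2]+P[0]-P[3]);print("hyaw",np.degrees(np.arctan2(e[1],e[0])))
hs=cv2.cvtColor(p,cv2.COLOR_BGR2HSV)
w=((hs[...,1]<15)&(hs[...,2]>225)).astype(np.uint8)*255; m=np.zeros_like(w); m[250:280,165:195]=w[250:280,165:195]
c=max(cv2.findContours(m,0,1)[0],key=cv2.contourArea); (u,v),r=cv2.minEnclosingCircle(c); print("cap",u,v,r,plane("top",[(u,v)],.0565))
# jig
g=((p.max(2)>110)).astype(np.uint8)*255; m=np.zeros_like(g); m[178:310,280:368]=g[178:310,280:368]
c=max(cv2.findContours(m,0,1)[0],key=cv2.contourArea); r=cv2.minAreaRect(c);b=cv2.boxPoints(r); print(r,b)
B=plane("top",b,.012); print(B.round(4),[np.linalg.norm(B[i]-B[i-1]).round(4) for i in range(4)],B.mean(0))
C=plane("top",c.reshape(-1,2),.012)[:,:2].astype(np.float32);r=cv2.minAreaRect(C);print("metric",r)
jc=np.array([(140,36),(360,78),(265,568),(36,522)])/4.4-.39+[280,175]
J=plane("top",jc,.012);print(J.round(4),J.mean(0),[np.linalg.norm(J[i]-J[i-1]).round(4) for i in range(4)])
for a,bb in((0,3),(1,2)): e=J[a]-J[bb]; print(np.degrees(np.arctan2(e[1],e[0])))
for n in(0,2): pass
# rails holes/ends, in crop
q=np.array([(147,207),(278,237),(86,525),(217,555)])/4.4-.39+[280,175]; print(plane("top",q,.020))
E
```

```text
[[0.5511 0.2455 0.036 ]
 [0.5783 0.2015 0.036 ]
 [0.497  0.1546 0.036 ]
 [0.471  0.197  0.036 ]] [0.52437937 0.19966292 0.036     ] [np.float64(0.0936), np.float64(0.0517), np.float64(0.0939), np.float64(0.0498)]
hyaw 30.599283484331274
cap 177.5 263.0 6.800835609436035 [[0.53564061 0.20753738 0.0565    ]]
((324.9750671386719, 243.1197967529297), (52.94652557373047, 112.74591064453125), 11.768289566040039) [[287.56076 292.90848]
 [310.55576 182.53244]
 [362.38937 193.33112]
 [339.39438 303.70715]]
[[ 0.4663 -0.0305  0.012 ]
 [ 0.7206 -0.0881  0.012 ]
 [ 0.6919 -0.2078  0.012 ]
 [ 0.4393 -0.1468  0.012 ]] [np.float64(0.1194), np.float64(0.2608), np.float64(0.123), np.float64(0.2599)] [ 0.57951346 -0.11830806  0.012     ]
metric ((0.5793694257736206, -0.11816393584012985), (0.119596466422081, 0.2601125240325928), 76.8841781616211)
[[ 0.7199 -0.0902  0.012 ]
 [ 0.6944 -0.2057  0.012 ]
 [ 0.4393 -0.1478  0.012 ]
 [ 0.4655 -0.031   0.012 ]] [ 0.57975318 -0.11865313  0.012     ] [np.float64(0.2612), np.float64(0.1183), np.float64(0.2616), np.float64(0.1197)]
-13.087140424010544
-12.779609075208786
[[ 0.62660771 -0.0917829   0.02      ]
 [ 0.60920581 -0.15924167  0.02      ]
 [ 0.46317786 -0.05694593  0.02      ]
 [ 0.44642387 -0.12321725  0.02      ]]
```

```bash
cat >> h.py <<'E'
def plan(xyz,yaw_deg=None):
    "print shift in tool axes (cm) and roll to reach world xyz with tool-x at yaw"
    s=ctrl.state(); q=s['orientation']; Rm=R.from_quat([q[1],q[2],q[3],q[0]]).as_matrix()
    t=Rm.T@(np.array(xyz)-s['position'])*100
    y=np.degrees(np.arctan2(Rm[1,0],Rm[0,0])); roll=0 if yaw_deg is None else -np.radians((yaw_deg-y+180)%360-180)
    print('pos',s['position'].round(4),'yaw',y.round(2),'tilt z',Rm[:,2].round(4),'F',s['force'].round(2),'w',round(s['gripper_width'],4),'t',round(s['clock'],2))
    print('shift',t.round(2),'roll',round(float(roll),4),'len',np.linalg.norm(t).round(2))
E
python3 - <<'E'
from h import *
W=np.concatenate([cloud(n,np.load(f"pics/{n}0d.npy"))[np.load(f"pics/{n}0d.npy")>0] for n in("top","scene")])
a=np.array([.186,.571]);b=np.array([.5245,.2]);u=(b-a)/np.linalg.norm(b-a);L=np.linalg.norm(b-a)
s=(W[:,:2]-a)@u; t=(W[:,:2]-a)@[-u[1],u[0]]
for k in np.arange(0,L+.05,.05):
    m=(s>k)&(s<k+.05)&(abs(t)<.09)&(W[:,2]<.6); print(round(k,2),m.sum(),np.percentile(W[m,2],99.5).round(3) if m.any() else None, W[m,2].max().round(3) if m.any() else None)
# scene-camera depth checks
d=np.load("pics/scene0d.npy");S=cloud("scene",d)
m=(abs(S[...,0]-.5245)<.09)&(abs(S[...,1]-.2)<.09)&(S[...,2]>.015)
r=cv2.minAreaRect(S[m][:,:2].astype(np.float32));print(r)
m=(abs(S[...,0]-.535)<.03)&(abs(S[...,1]-.206)<.03)&(S[...,2]>.052);print(S[m].mean(0))
plan([.5245,.2,.15],121)
print(proj("scene",[[.186,.571,.2]]))
E
```

```text
0.0 2385 0.451 0.457
0.05 1227 0.571 0.575
0.1 2981 0.58 0.588
0.15 4058 0.096 0.097
0.2 4085 0.098 0.099
0.25 3724 0.098 0.1
0.3 3591 0.097 0.099
0.35 2558 0.089 0.09
0.4 2562 0.005 0.009
0.45 3343 0.059 0.061
0.5 2726 0.06 0.062
0.55 2778 0.005 0.007
((0.5249285101890564, 0.2014157474040985), (0.09770828485488892, 0.055063359439373016), 29.46135139465332)
[0.53548087 0.20812895 0.05742143]
pos [0.1855 0.57   0.2036] yaw 71.96 tilt z [-7.0e-04 -1.6e-03 -1.0e+00] F [-0.4  -0.94  0.19] w 0.0853 t 0.1
shift [-24.68  43.69   5.4 ] roll -0.8559 len 50.47
[[612.28005699 416.19861024]]
```

Request:
{"method": "play_rows", "body": {"translation": [[-2.4,4.2,0.1],[-4.8,8.4,0.2],[-7.2,12.6,0.3],[-9.6,16.8,0.4],[-12,21,0.5],[-14.4,25.2,0.6],[-16.8,29.4,0.7],[-19.2,33.6,0.8],[-21.6,37.8,0.9],[-23.5,41.5,1],[-24.7,43.7,1.3],[-24.7,43.7,1.3]], "roll": [-0.08,-0.16,-0.24,-0.32,-0.4,-0.48,-0.56,-0.64,-0.72,-0.78,-0.852,-0.852], "grip": 8.5, "grip_force": 40}}

```text
clock: 1.1
position: [0.5238, 0.1998, 0.1908]
orientation: [-0.0, 0.492, 0.871, -0.001]
force: [0.8, 1.4, 0.1]
gripper_width: 0.085
```

```bash
python3 -c "
from h import *
plan([.5245,.2003,.013],120.8)"
```

```text
pos [0.5238 0.1998 0.1908] yaw 121.04 tilt z [-9.0e-04 -1.5e-03 -1.0e+00] F [0.77 1.42 0.15] w 0.085 t 1.1
shift [ 0.03  0.12 17.78] roll 0.0042 len 17.78
```

Request:
{"method": "play_rows", "body": {"translation": [[0,0.1,3],[0,0.1,6],[0,0.1,9],[0,0.1,12],[0,0.1,14.5],[0,0.1,16.5],[0,0.1,17.8],[0,0.1,17.9],[0,0.1,17.9]], "roll": [0.004,0.004,0.004,0.004,0.004,0.004,0.004,0.004,0.004]}}

```text
clock: 1.85
position: [0.5238, 0.1998, 0.0113]
orientation: [-0.001, 0.494, 0.87, -0.002]
force: [-0.3, 0.2, 0.6]
gripper_width: 0.0853
```

```bash
python3 -c "
from h import *
plan([.5245,.2003,.012],120.8)
p,d=ctrl.snapshot('scene');cv2.imwrite('pics/s1.png',cv2.resize(p[250:400,250:450],None,fx=4,fy=4,interpolation=cv2.INTER_CUBIC))"
```

```text
pos [0.5238 0.1998 0.0113] yaw 120.81 tilt z [-0.0026 -0.002  -1.    ] F [-0.27  0.25  0.55] w 0.0853 t 1.85
shift [ 0.01  0.08 -0.08] roll 0.0002 len 0.11
```

View pics/s1.png

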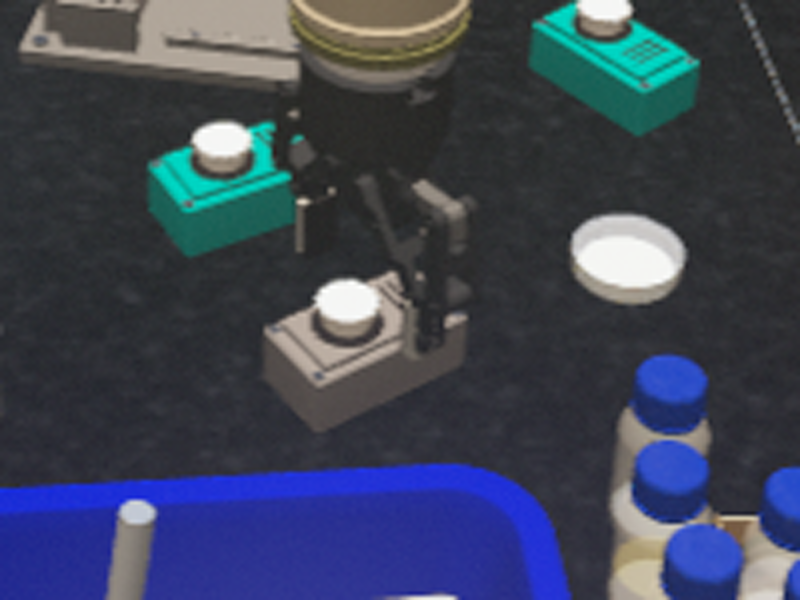

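```bash
python3 -c "
from h import *
c=np.array([.5238,.1998]);u=np.array([np.cos(np.radians(120.8)),np.sin(np.radians(120.8))]);v=np.array([-u[1],u[0]])
for z in(.012,.025,.04):
  for k in(-.0425,.0425):
    for w in (-.011,.011): print(z,k,w,((proj('scene',[[*(c+k*u+w*v),z]])-[250,250])*4).round())
print((proj('scene',[[.5245,.2003,.041],[.5245,.2003,.0]])-[250,250])*4)"
```

```text
0.012 -0.0425 -0.011 [[300. 319.]]
0.012 -0.0425 0.011 [[333. 304.]]
0.012 0.0425 -0.011 [[394. 413.]]
0.012 0.0425 0.011 [[428. 396.]]
0.025 -0.0425 -0.011 [[300. 301.]]
0.025 -0.0425 0.011 [[334. 286.]]
0.025 0.0425 -0.011 [[395. 394.]]
0.025 0.0425 0.011 [[430. 378.]]
0.04 -0.0425 -0.011 [[301. 279.]]
0.04 -0.0425 0.011 [[335. 264.]]
0.04 0.0425 -0.011 [[396. 372.]]
0.04 0.0425 0.011 [[431. 356.]]
[[363.2897314  315.9416699 ]
 [360.90831948 374.45186883]]
```

```bash
python3 -c "
from h import *
p,d=ctrl.snapshot('scene');S=cloud('scene',d);np.save('pics/s1d.npy',d)
for (x,y) in [(410,340),(415,350),(430,345),(438,335),(425,330),(430,300),(300,245),(308,230),(450,292),(410,360)]:
  print((x,y),S[250+y//4,250+x//4].round(4))
p,d=ctrl.snapshot('top');cv2.imwrite('pics/t1.png',cv2.resize(p[220:320,130:250],None,fx=6,fy=6,interpolation=cv2.INTER_CUBIC))
"
```

```text
(410, 340) [0.507  0.2463 0.0656]
(415, 350) [0.5053 0.2495 0.0632]
(430, 345) [0.4976 0.2505 0.0665]
(438, 335) [0.4933 0.2466 0.0706]
(425, 330) [0.5    0.2503 0.0769]
(430, 300) [0.5015 0.2672 0.11  ]
(300, 245) [0.5556 0.166  0.0617]
(308, 230) [0.5515 0.1645 0.0712]
(450, 292) [0.4919 0.2661 0.1137]
(410, 360) [0.5018 0.214  0.0221]
```

View pics/t1.png

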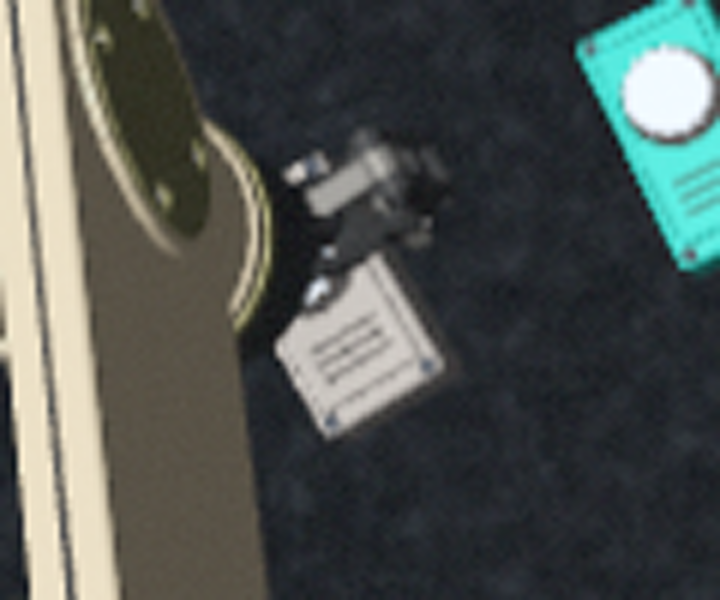

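```bash
python3 -c "
from h import *
s=ctrl.state();print(s['clock'],s['position'],s['joint_positions'],s['qd'])
p,d=ctrl.snapshot('scene');S=cloud('scene',d);cv2.imwrite('pics/s2.png',cv2.resize(p[250:370,290:410],None,fx=5,fy=5,interpolation=cv2.INTER_CUBIC))
z=S[...,2]
print((z[295:350:3,340:372:2]*1000).round().astype(int))
"
```

```text
2.0 [0.52604358 0.20044469 0.013777  ] [ 2.73840716e-01  2.05433928e-01  1.76932220e+00 -1.34139497e-03
  1.16502147e+00 -1.83423545e+00] [ 0.00145253 -0.00444444 -0.00100149 -0.00010638 -0.00227405 -0.00152767]
[[148 149 150 155 157 160 155 155 156   2   4   1  -1   4   3   2]
 [144 143 146 148 152 155 155 155 156 156 155   2 159 158   0   1]
 [138 140 137 141 145 144 145 149 154 159 159 160 158 156   1  -1]
 [130 132 136 133 136 129   0 121 156 158 156 157 154 150 147   3]
 [ -1 126 128 130   1   1   2 146 151 152 152 149 147 146 143   1]
 [ -1  -1 123 124 125 123 121 121 140 145 144 140 138 140 134   5]
 [  1   2 116 119 121 118   2   3 135 140 137 137 134 130 127   2]
 [  2  -1   4   2 110 114 113   4 128 134 132 127 126 124 123   1]
 [  4   1  44  44 101 108 109 106 119 125 125 112 111 117 115   0]
 [ 60  58  39  44  45 102 103 104 113 115 117 110 112 109 109   0]
 [ 60  61  57  42  42  90 100  96 109 109 108 107 105   0   2   2]
 [ 58  56  45  42  43  84  85  86  87 104  80  39  37   0   2   1]
 [ 52  42  43  44  43  76  76  79  80  77  38  36  34   2  -1   1]
 [ 45  43  43  45  39  71  66  76  69  68  31  30  24   1   3  -1]
 [ 41  39  38  37  37  60  58  61  27  24  20  19  19   0   2   3]
 [ 36  35  33  30  30  25  25  23  17  17  12   9   6   4   4   1]
 [ 32  31  25  22  21  17  14  14  11   4   4   2   0   2   3   2]
 [ 22  20  16  17  13   8   9   2   2   3   5   2   2   3   1   1]
 [ 14  11   9   3   2   3   0   3   2   3   0   4  -1   2   3   0]]
```

View pics/s2.png

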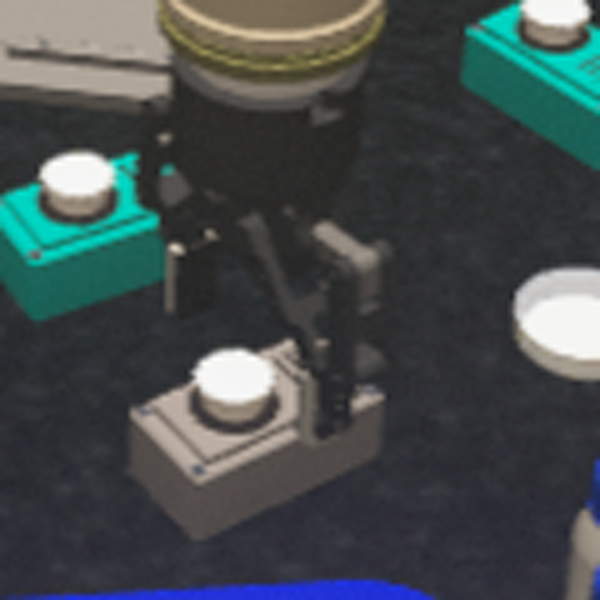

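```bash
python3 -c "
from h import *
for i in range(4):
  s=ctrl.state();print(s['clock'],s['position'].round(4),s['joint_positions'].round(4),s['force'].round(2))
  ctrl.snapshot('top')
"
```

```text
2.05 [0.5261 0.2004 0.0138] [ 2.7380e-01  2.0530e-01  1.7694e+00 -1.3000e-03  1.1649e+00 -1.8342e+00] [0.01 0.05 0.46]
2.1 [0.5259 0.2004 0.0136] [ 2.7380e-01  2.0540e-01  1.7697e+00 -1.4000e-03  1.1648e+00 -1.8342e+00] [-0.18  0.05  0.21]
2.15 [0.5256 0.2003 0.0133] [ 2.7380e-01  2.0560e-01  1.7701e+00 -1.3000e-03  1.1647e+00 -1.8342e+00] [-0.31  0.08 -0.42]
2.2 [0.5254 0.2003 0.013 ] [ 2.7380e-01  2.0580e-01  1.7704e+00 -1.3000e-03  1.1646e+00 -1.8342e+00] [ 0.05 -1.27  0.86]
```

Request:
{"method": "play_rows", "body": {"translation": [[0,0,0.5],[0,0,1],[0,0,1]], "roll": [0,0,0]}}

```text
clock: 2.5
position: [0.5243, 0.1999, 0.0014]
orientation: [-0.0, 0.494, 0.87, -0.001]
force: [-0.4, 0.4, -0.9]
gripper_width: 0.085
```

```bash
python3 -c "
from h import *
s=ctrl.state();print(s['clock'],s['position'].round(4),s['joint_positions'].round(4),s['force'].round(2))
p,d=ctrl.snapshot('scene');S=cloud('scene',d);cv2.imwrite('pics/s3.png',cv2.resize(p[250:370,290:410],None,fx=5,fy=5,interpolation=cv2.INTER_CUBIC))
z=S[...,2]
print((z[325:350:2,346:366:2]*1000).round().astype(int))
s=ctrl.state();print(s['clock'],s['position'].round(4),s['joint_positions'].round(4),s['force'].round(2))
"
```

```text
2.5 [0.5243 0.1999 0.0014] [ 2.7380e-01  2.2170e-01  1.7761e+00 -1.3000e-03  1.1453e+00 -1.8342e+00] [-0.35  0.38 -0.91]
[[ 44  44  91  95  93 105 107 108  99 101]
 [ 42  40  84  90  92  98 104 107  99 806]
 [ 42  44  82  85  89  95 103 102  98  95]
 [ 43  43  76  76  76  89  94  97  92  32]
 [ 45  41  68  72  74  75  89  71  29  26]
 [ 39  36  64  64  70  67  66  66  26  23]
 [ 38  37  58  61  62  62 806  58  20  18]
 [ 33  31  50  55  59  59  54  14  13   8]
 [ 27  23  49  50  53  52  14  11   5   5]
 [ 20  23  17  42  13  12   6   5   1   3]
 [ 18  19  12   7   6   5   2   2   3  -1]
 [ 12  10   8   1  -1   1   0   2   4   1]
 [  6   2   2   2   2   1   1   0   2   2]]
2.55 [0.5243 0.1999 0.0017] [ 2.7380e-01  2.2140e-01  1.7758e+00 -1.4000e-03  1.1459e+00 -1.8342e+00] [-0.87  0.12  0.91]
```

View pics/s3.png

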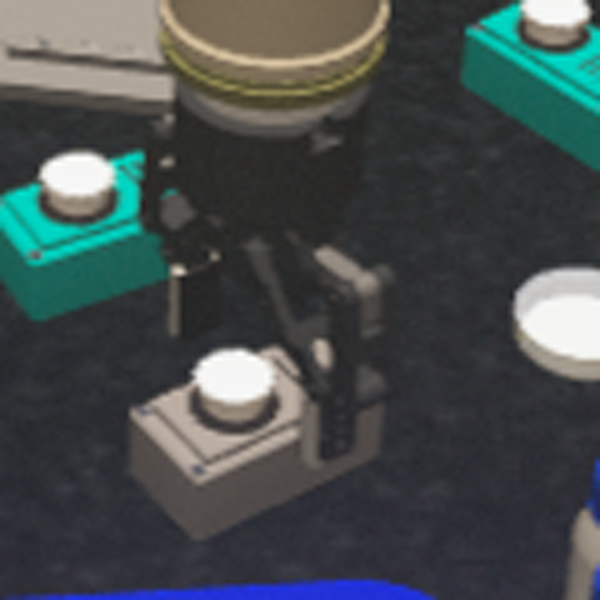

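Request:
{"method": "play_rows", "body": {"translation": [[0,0,0.5],[0,0,1],[0,0,1],[0,0,1]], "roll": [0,0,0,0]}}

```text
clock: 2.88
position: [0.5236, 0.1997, -0.0091]
orientation: [-0.001, 0.494, 0.87, -0.002]
force: [-0.6, -0.6, 0.7]
gripper_width: 0.0853
```

```bash
python3 -c "
from h import *
s=ctrl.state();print(s['clock'],s['position'].round(4),s['joint_positions'].round(4),s['force'].round(2))
p,d=ctrl.snapshot('scene');S=cloud('scene',d);cv2.imwrite('pics/s4.png',cv2.resize(p[250:370,290:410],None,fx=5,fy=5,interpolation=cv2.INTER_CUBIC))
z=S[...,2]
print((z[325:353:2,346:366:2]*1000).round().astype(int))
s=ctrl.state();print(s['clock'],s['position'].round(4),s['force'].round(2))
"
```

```text
2.8833 [ 0.5236  0.1997 -0.0091] [ 2.7380e-01  2.3720e-01  1.7800e+00 -1.4000e-03  1.1274e+00 -1.8342e+00] [-0.58 -0.6   0.65]
[[ 41  86  89  90  44 103 108 107 108 104]
 [ 43  45  83  89  41 101 104 105  87  88]
 [ 43  42  80  85  83  94  99  98  91  90]
 [ 46  43  77  79  80  88  94  95  90  88]
 [ 42  44  70  76  74  84  90  91  89  84]
 [ 40  37  65  66  67  79  82  85  80  23]
 [ 37  35  58  59  61  64  77  58  18  15]
 [ 32  34  52  57  58  58  54  55  12  11]
 [ 28  27  51  51  52  53  47  49   8   5]
 [ 21  19  43  46  47  47  44   1   4   4]
 [ 15  18  38  37  43  38   0  -1   1   3]
 [ 12   9   9  34   0   0   3  -2   4   3]
 [  5   2   3   1   2   3   3   1   2   0]
 [ -1   2   0   3   0   1   2   4   3   4]]
2.9333 [ 0.524   0.1998 -0.0087] [-0.34 -0.72 -0.46]
```

View pics/s4.png

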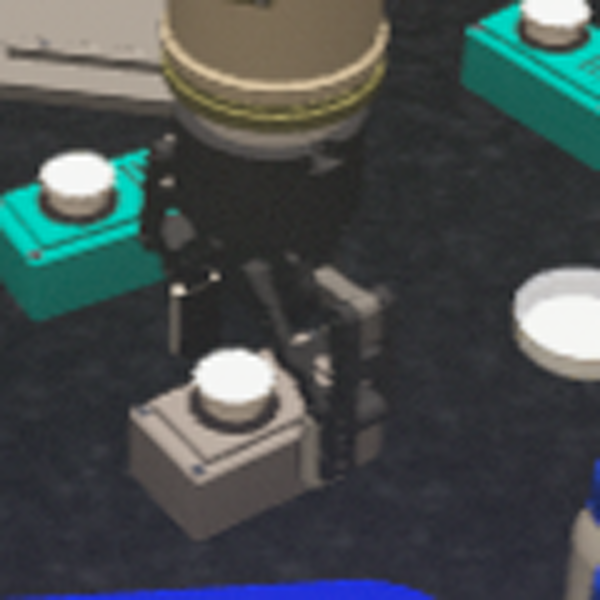

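Request:
{"method": "play_rows", "body": {"translation": [[0,0,0.2],[0,0,0.4],[0,0,0.6],[0,0,0.6]], "roll": [0,0,0,0]}}

```text
clock: 3.27
position: [0.5236, 0.1997, -0.0152]
orientation: [-0.001, 0.494, 0.87, -0.001]
force: [-0.7, 0.2, -0.3]
gripper_width: 0.0851
```

Request:
{"method": "play_rows", "body": {"translation": [[0,0,0.3],[0,0,0.6],[0,0,0.8],[0,0,0.8]], "roll": [0,0,0,0]}}

```text
clock: 3.6
position: [0.5231, 0.1995, -0.0239]
orientation: [-0.001, 0.494, 0.87, -0.002]
force: [-0.2, 0.1, 0.5]
gripper_width: 0.0851
```

```bash
python3 -c "
from h import *
p,d=ctrl.snapshot('scene');S=cloud('scene',d);cv2.imwrite('pics/s5.png',cv2.resize(p[270:370,290:410],None,fx=6,fy=6,interpolation=cv2.INTER_CUBIC));np.save('pics/s5d.npy',d)
s=ctrl.state();print(s['clock'],s['position'].round(4),s['force'].round(2))
q=s['orientation'];Rm=R.from_quat([q[1],q[2],q[3],q[0]]).as_matrix()
d0=np.load('pics/scene0d.npy'); m=(abs(d-d0)>.012)&(d>0)
L=(S-s['position'])@Rm
m&=(abs(L[...,0])<.07)&(abs(L[...,1])<.06)
for z0 in np.arange(-.08,.0,.01):
  for sg in(1,-1):
    k=m&(L[...,2]>z0)&(L[...,2]<=z0+.01)&(sg*L[...,0]>.02)
    P=L[k]
    if len(P): print(round(z0,3),sg,len(P),'x',np.percentile(P[:,0],[3,97]).round(4),'y',np.percentile(P[:,1],[3,97]).round(4))
"
```

```text
3.65 [ 0.5232  0.1996 -0.0236] [-0.02  0.23 -0.01]
-0.08 1 21 x [0.0435 0.0565] y [0.0047 0.012 ]
-0.08 -1 39 x [-0.0475 -0.0414] y [-0.0085  0.012 ]
-0.07 1 39 x [0.0448 0.0574] y [-0.0061  0.0113]
-0.07 -1 32 x [-0.0486 -0.0404] y [-0.0094  0.0109]
-0.06 1 40 x [0.0423 0.0572] y [-0.0056  0.0124]
-0.06 -1 33 x [-0.048  -0.0409] y [-0.0093  0.0122]
-0.05 1 15 x [0.0417 0.0547] y [-0.0045  0.0105]
-0.05 -1 8 x [-0.0471 -0.0425] y [0.0057 0.0106]
-0.03 1 5 x [0.0452 0.0686] y [-0.0543 -0.013 ]
```

View pics/s5.png

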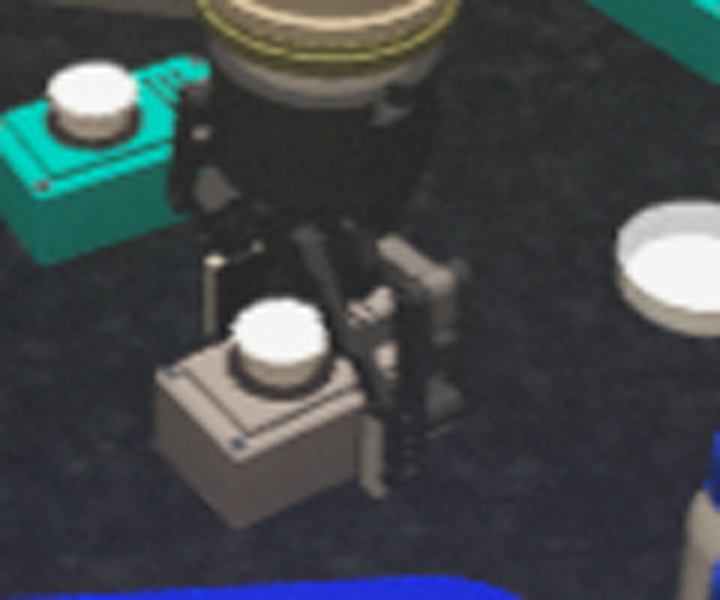

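Request:
{"method": "play_rows", "body": {"translation": [[0,0,0],[0,0,0],[0,0,0],[0,0,0],[0,0,0],[0,0,0],[0,0,0],[0,0,0],[0,0,0],[0,0,0]], "roll": [0,0,0,0,0,0,0,0,0,0], "grip": 4.5, "grip_force": 60}}

```text
clock: 4.48
position: [0.5236, 0.1997, -0.0232]
orientation: [-0.001, 0.494, 0.87, -0.001]
force: [-0.1, 0.7, 5.0]
gripper_width: 0.0515
```

```bash
python3 -c "
from h import *
p,d=ctrl.snapshot('scene');S=cloud('scene',d);cv2.imwrite('pics/s6.png',cv2.resize(p[270:370,290:410],None,fx=6,fy=6,interpolation=cv2.INTER_CUBIC));np.save('pics/s5d.npy',d)
s=ctrl.state();print(s['clock'],s['position'].round(4),s['force'].round(2),s['gripper_width'])
"
```

```text
4.5333 [ 0.5237  0.1997 -0.0232] [-0.6   0.53  5.78] 0.05111271817174789
```

View pics/s6.png

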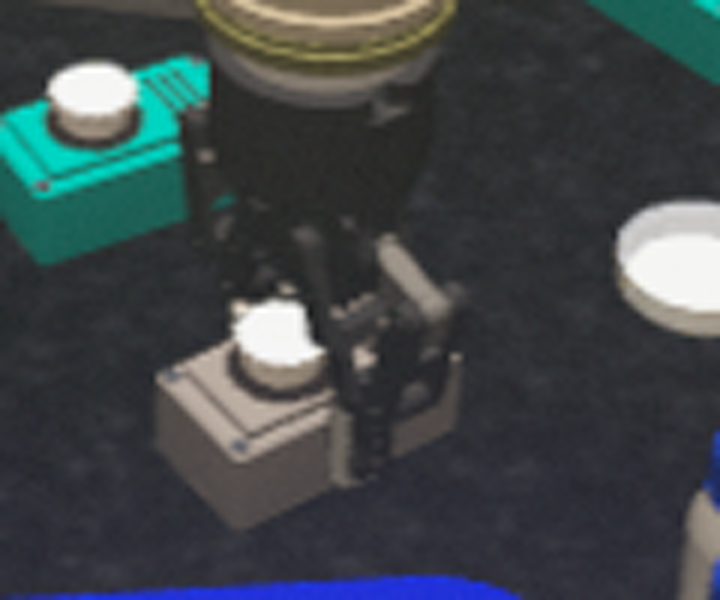

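Request:
{"method": "play_rows", "body": {"translation": [[0,0,-1],[0,0,-3],[0,0,-6],[0,0,-9],[0,0,-11.5],[0,0,-12],[0,0,-12]], "roll": [0,0,0,0,0,0,0]}}

```text
clock: 5.12
position: [0.5254, 0.2004, 0.099]
orientation: [0.001, 0.494, 0.87, -0.0]
force: [0.2, -0.3, -3.5]
gripper_width: 0.0512
```

```bash
python3 -c "
from h import *
plan([.5503,-.1118,.10],76.9)
p,d=ctrl.snapshot('scene');cv2.imwrite('pics/s7.png',cv2.resize(p[200:350,270:430],None,fx=5,fy=5,interpolation=cv2.INTER_CUBIC))
plan([.5503,-.1118,.10],76.9)
"
```

```text
pos [0.5254 0.2004 0.099 ] yaw 120.81 tilt z [ 1.3e-03 -9.0e-04 -1.0e+00] F [ 0.16 -0.31 -3.47] w 0.0512 t 5.12
shift [-28.09 -13.85  -0.07] roll 0.7664 len 31.32
pos [0.5239 0.1999 0.0966] yaw 120.81 tilt z [-0.0021 -0.0019 -1.    ] F [ 0.18 -0.63 -4.46] w 0.0511 t 5.17
shift [-28.13 -13.7   -0.28] roll 0.7664 len 31.29
```

View pics/s7.png

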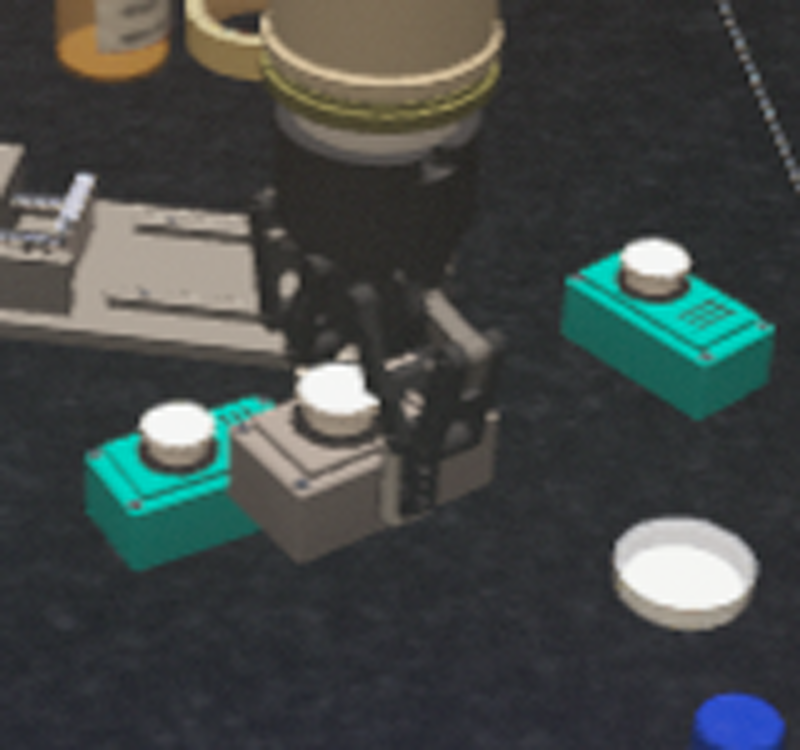

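```bash
python3 -c "
from h import *
p,d=ctrl.snapshot('scene');S=cloud('scene',d);s=ctrl.state()
q=s['orientation'];Rm=R.from_quat([q[1],q[2],q[3],q[0]]).as_matrix()
print(s['position'],s['force'])
L=(S-s['position'])@Rm; m=(abs(L[...,0])<.07)&(abs(L[...,1])<.06)&(L[...,2]<.03)
# near finger: x>.03 ; housing near face x~.026
for nm,k in (('finger',m&(L[...,0]>.030)&(abs(L[...,1])<.014)),('face',m&(abs(L[...,0]-.026)<.004)&(L[...,1]<-.016)),('face+',m&(abs(L[...,0]-.026)<.004)&(L[...,1]>.016))):
  P=L[k];print(nm,len(P),np.sort(P[:,2])[-8:].round(4), P[:,0].mean())
v,u=np.where(m&(L[...,2]>-.05)); 
for r in range(296,314): print(r,[tuple((L[r,c]*1000).round().astype(int)) for c in range(346,358,2)])
"
```

```text
[0.52279388 0.19960092 0.09504689] [-0.49548099 -0.46740905 -3.44927616]
finger 2572 [-0.0401 -0.0395 -0.0395 -0.0395 -0.0372 -0.0366 -0.0347 -0.0341] 0.05020698082582007
face 142 [-0.0299 -0.0291 -0.029  -0.0286 -0.0279 -0.0277 -0.0276 -0.0266] 0.026060325200624977
face+ 888 [-0.0295 -0.0293 -0.0286 -0.0285 -0.028  -0.0278 -0.0276 -0.0263] 0.025713287901865636
296 [(np.int64(26), np.int64(13), np.int64(-55)), (np.int64(32), np.int64(12), np.int64(-59)), (np.int64(33), np.int64(8), np.int64(-58)), (np.int64(37), np.int64(7), np.int64(-60)), (np.int64(38), np.int64(2), np.int64(-59)), (np.int64(39), np.int64(-2), np.int64(-58))]
297 [(np.int64(25), np.int64(11), np.int64(-51)), (np.int64(33), np.int64(13), np.int64(-57)), (np.int64(34), np.int64(9), np.int64(-56)), (np.int64(41), np.int64(9), np.int64(-61)), (np.int64(38), np.int64(2), np.int64(-56)), (np.int64(40), np.int64(-1), np.int64(-56))]
298 [(np.int64(26), np.int64(12), np.int64(-50)), (np.int64(32), np.int64(12), np.int64(-54)), (np.int64(35), np.int64(9), np.int64(-55)), (np.int64(38), np.int64(7), np.int64(-55)), (np.int64
[... 3539 characters left out ...]
 (np.int64(-73), np.int64(-83), np.int64(97)), (np.int64(-68), np.int64(-85), np.int64(94)), (np.int64(-65), np.int64(-89), np.int64(94))]
312 [(np.int64(-76), np.int64(-69), np.int64(95)), (np.int64(-70), np.int64(-70), np.int64(91)), (np.int64(-68), np.int64(-73), np.int64(91)), (np.int64(-66), np.int64(-78), np.int64(92)), (np.int64(-64), np.int64(-82), np.int64(93)), (np.int64(-63), np.int64(-87), np.int64(94))]
313 [(np.int64(-72), np.int64(-66), np.int64(94)), (np.int64(-71), np.int64(-71), np.int64(95)), (np.int64(-68), np.int64(-74), np.int64(94)), (np.int64(-66), np.int64(-78), np.int64(95)), (np.int64(-62), np.int64(-81), np.int64(94)), (np.int64(-58), np.int64(-83), np.int64(92))]
```

```bash
python3 -c "
from h import *
plan([.5503,-.1118,.095],76.95)
"
```

```text
pos [0.5228 0.1996 0.095 ] yaw 120.81 tilt z [-0.0048 -0.0026 -1.    ] F [-0.5  -0.47 -3.45] w 0.0511 t 5.22
shift [-28.15 -13.59   0.07] roll 0.7655 len 31.26
```

Request:
{"method": "play_rows", "body": {"translation": [[-2.5,-1.2,0],[-6,-2.9,0],[-9.5,-4.6,0],[-13,-6.3,0],[-16.5,-8,0],[-20,-9.7,0],[-23.5,-11.4,0],[-26.5,-12.8,0],[-28.2,-13.6,0],[-28.2,-13.6,0],[-28.2,-13.6,0]], "roll": [0.06,0.16,0.26,0.36,0.46,0.56,0.66,0.73,0.766,0.766,0.766]}}

```text
clock: 6.13
position: [0.5485, -0.1127, 0.0929]
orientation: [-0.002, 0.784, 0.621, -0.004]
force: [0.4, -0.1, -3.4]
gripper_width: 0.0517
```

```bash
python3 -c "
from h import *
p,d=ctrl.snapshot('scene');S=cloud('scene',d);cv2.imwrite('pics/s8.png',cv2.resize(p[170:330,230:390],None,fx=5,fy=5,interpolation=cv2.INTER_CUBIC))
p,d=ctrl.snapshot('top');cv2.imwrite('pics/t8.png',cv2.resize(p[170:320,270:380],None,fx=5,fy=5,interpolation=cv2.INTER_CUBIC))
plan([.5503,-.1118,.020],76.95)
"
```

```text
pos [ 0.5491 -0.1111  0.0937] yaw 76.97 tilt z [-0.0081 -0.0011 -1.    ] F [-0.3   0.18 -2.98] w 0.0512 t 6.23
shift [-0.02  0.19  7.37] roll 0.0004 len 7.37
```

View pics/s8.png

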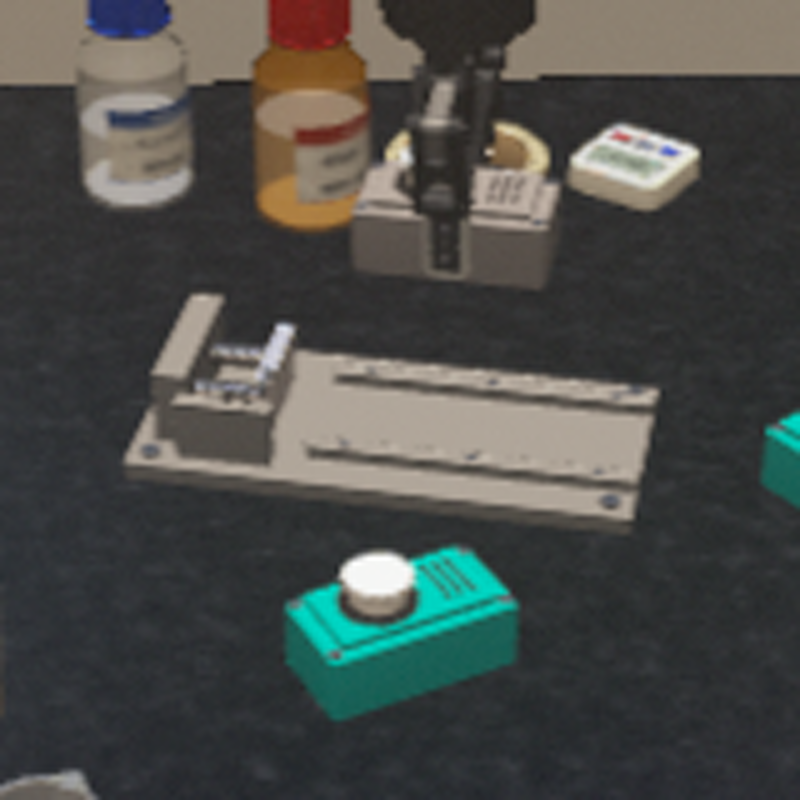

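View pics/t8.png

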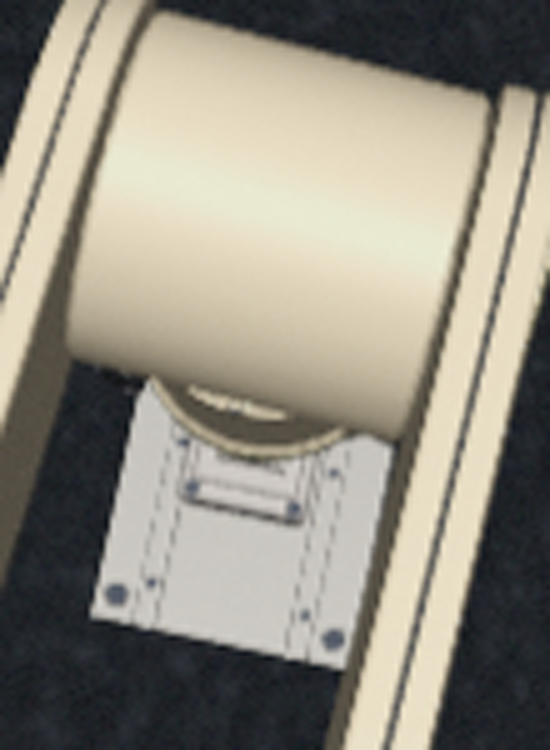

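```bash
python3 -c "
from h import *
o=np.array([230,170])
f=lambda q:plane('scene',np.array(q)/5-.4+o,.012)
P=f([(632,518),(125,466),(658,385)]);print(P.round(4))
J=np.array([.5795,-.1185]);a=np.radians(-13.05);ex=np.array([np.cos(a),np.sin(a)]);ey=np.array([-ex[1],ex[0]])
print(((P[:,:2]-J)@np.c_[ex,ey]).round(4),'expect -130,60 ; 130,60')
e=P[1]-P[0];print(np.degrees(np.arctan2(e[1],e[0])),np.linalg.norm(e))
# rails tops z=.02: corners near end
r=plane('scene',np.array([(633,478),(306,445),(658,388),(336,365)])/5-.4+o,.020);print(((r[:,:2]-J)@np.c_[ex,ey]).round(4))
# top view: rails near ends
o2=np.array([270,170])
r=plane('top',np.array([(155,628),(290,655),(92,615),(345,668)])/5-.4+o2,.012);print('top',((r[:,:2]-J)@np.c_[ex,ey]).round(4))
# held housing rear top corners via top camera: z of full outline top = .094+.0235+.036
r=plane('top',np.array([(178,498),(300,522)])/5-.4+o2,.0937+.0235+.036);print('housing rear',((r[:,:2]-J)@np.c_[ex,ey]).round(4))
# scene: near bottom edge of housing z=.0937+.0235
r=plane('scene',np.array([(355,268),(542,290)])/5-.4+o,.0937+.0235);print('housing near bottom',((r[:,:2]-J)@np.c_[ex,ey]).round(4))
s=ctrl.state();print('tcp',((s['position'][:2]-J)@np.c_[ex,ey]).round(4))
"
```

```text
[[ 0.4652 -0.034   0.012 ]
 [ 0.7177 -0.0893  0.012 ]
 [ 0.4379 -0.1533  0.012 ]]
[[-0.1304  0.0565]
 [ 0.1281  0.0596]
 [-0.1301 -0.0658]] expect -130,60 ; 130,60
-12.360538530455965 0.2585119878951048
[[-0.1279  0.0336]
 [ 0.0393  0.0355]
 [-0.1313 -0.0507]
 [ 0.0399 -0.0408]]
top [[-0.1292  0.0302]
 [-0.1288 -0.0318]
 [-0.1293  0.0593]
 [-0.1295 -0.0573]]
housing rear [[-0.0791  0.0265]
 [-0.0787 -0.0224]]
housing near bottom [[ 0.0166  0.0181]
 [-0.0773  0.0214]]
tcp [-0.0313  0.0003]
```

Request:
{"method": "play_rows", "body": {"translation": [[0,0.1,1.5],[0,0.1,4],[0,0.1,6.5],[0,0.1,8],[0,0.1,8.8],[0,0.1,9],[0,0.1,9]], "roll": [0,0,0,0,0,0,0]}}

```text
clock: 6.82
position: [0.5489, -0.1105, 0.0032]
orientation: [-0.003, 0.782, 0.623, -0.004]
force: [0.0, -0.6, -2.8]
gripper_width: 0.0513
```

```bash
python3 -c "
from h import *
p,d=ctrl.snapshot('scene');S=cloud('scene',d);cv2.imwrite('pics/s9.png',cv2.resize(p[190:290,245:375],None,fx=6,fy=6,interpolation=cv2.INTER_CUBIC))
plan([.5503,-.1118,-.0112],76.95)
"
```

```text
pos [ 0.5498 -0.111   0.0043] yaw 77.03 tilt z [-0.0074 -0.0013 -1.    ] F [-0.86  0.48 -1.95] w 0.0515 t 6.87
shift [-0.07  0.08  1.55] roll 0.0014 len 1.56
```

View pics/s9.png

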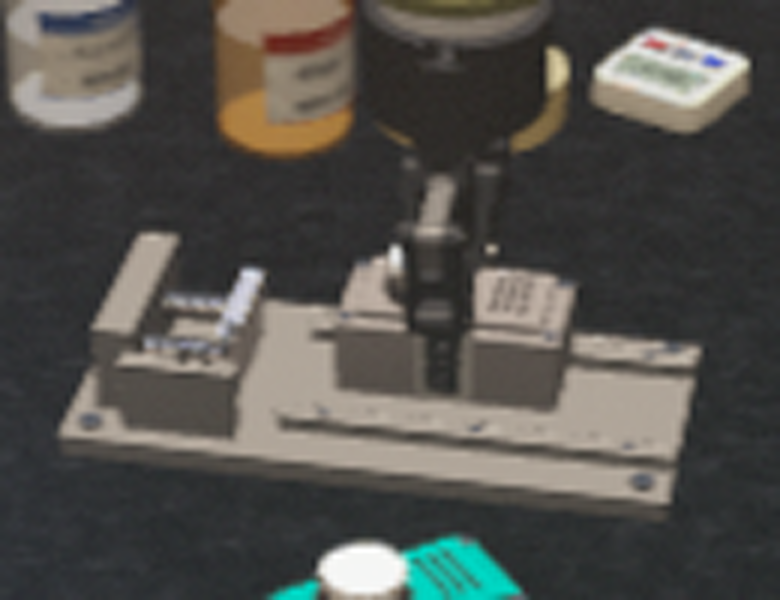

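Request:
{"method": "play_rows", "body": {"translation": [[-0.05,0.05,0.4],[-0.05,0.05,0.8],[-0.05,0.05,1.1],[-0.05,0.05,1.2],[-0.05,0.05,1.2]], "roll": [0,0,0,0,0]}}

```text
clock: 7.28
position: [0.5498, -0.1115, -0.008]
orientation: [-0.002, 0.782, 0.623, -0.003]
force: [-1.1, 0.7, -3.7]
gripper_width: 0.0511
```

Request:
{"method": "play_rows", "body": {"translation": [[0,0,0.15],[0,0,0.3],[0,0,0.4],[0,0,0.4]], "roll": [0,0,0,0]}}

```text
clock: 7.62
position: [0.5502, -0.1117, -0.0099]
orientation: [-0.002, 0.782, 0.623, -0.003]
force: [-8.9, 1.8, 16.5]
gripper_width: 0.0511
```

```bash
python3 -c "
from h import *
p,d=ctrl.snapshot('scene');S=cloud('scene',d);cv2.imwrite('pics/s10.png',cv2.resize(p[190:290,245:375],None,fx=6,fy=6,interpolation=cv2.INTER_CUBIC))
plan([.5503,-.1118,-.0112],76.95)
"
```

```text
pos [ 0.5502 -0.1117 -0.0099] yaw 77.04 tilt z [-0.0077 -0.0012 -1.    ] F [-9.38  2.16 16.27] w 0.0509 t 7.67
shift [-0.01  0.01  0.13] roll 0.0015 len 0.13
```

View pics/s10.png

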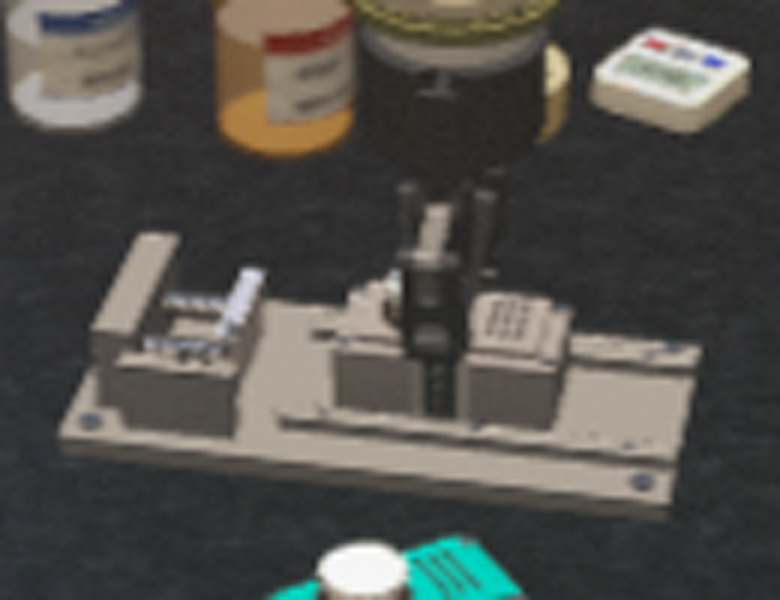

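Request:
{"method": "play_rows", "body": {"translation": [[0,0,0],[0,0,0],[0,0,0],[0,0,0],[0,0,0],[0,0,0],[0,0,-1],[0,0,-3],[0,0,-6],[0,0,-9],[0,0,-9]], "roll": [0,0,0,0,0,0,0,0,0,0,0], "grip": 8.5}}

```text
clock: 8.58
position: [0.5554, -0.1129, 0.088]
orientation: [0.002, 0.782, 0.623, -0.0]
force: [0.8, -0.5, 0.8]
gripper_width: 0.0849
```

```bash
python3 -c "
from h import *
p,d=ctrl.snapshot('scene');S=cloud('scene',d);cv2.imwrite('pics/s11.png',cv2.resize(p[190:290,245:375],None,fx=6,fy=6,interpolation=cv2.INTER_CUBIC));np.save('pics/s11d.npy',d)
plan([.5503,-.1118,-.0112],76.95)
"
```

```text
pos [ 0.5544 -0.1126  0.0853] yaw 77.04 tilt z [ 5.0e-04 -3.6e-03 -1.0e+00] F [ 0.01  0.15 -0.  ] w 0.0849 t 8.63
shift [ 0.02 -0.43  9.65] roll 0.0016 len 9.66
```

View pics/s11.png

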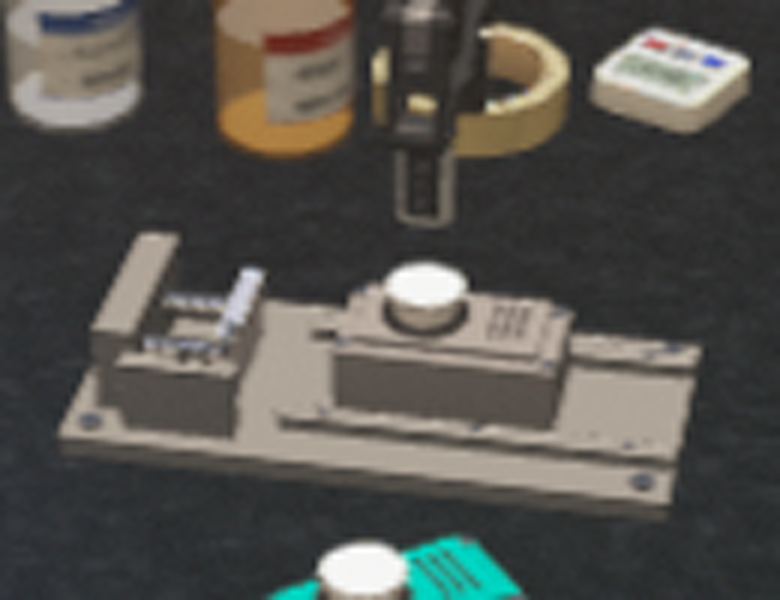

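```bash
python3 -c "
from h import *
d=np.load('pics/s11d.npy');S=cloud('scene',d)
print(plane('scene',[(426/6-.4+245,285/6-.4+190)],.0685))
J=np.array([.5795,-.1185]);a=np.radians(-13.05);E=np.array([[np.cos(a),np.sin(a)],[-np.sin(a),np.cos(a)]]).T
L=np.dstack([(S[...,:2]-J)@E,S[...,2]])
m=(abs(L[...,0]+.018)<.03)&(abs(L[...,1])<.025)&(L[...,2]>.063)&(L[...,2]<.08);P=L[m];print('cap',len(P),P.mean(0),np.percentile(P,[3,97],0))
m=(L[...,0]>-.08)&(L[...,0]<-.04)&(abs(L[...,1])<.02);P=L[m];print('step z',np.median(P[:,2]))
m=(L[...,0]>-.1)&(L[...,0]<.03)&(abs(L[...,1])<.035)&(L[...,2]>.03)&(L[...,2]<.055);P=L[m];print(cv2.minAreaRect(P[:,:2].astype(np.float32)))
m=(L[...,0]>-.12)&(L[...,0]<-.09)&(abs(L[...,1])<.02);print('bed z',np.median(L[m][:,2]))
c=np.array([-.018,.0]);print('cap expected',J+c@E.T)
plan([*(J+c@E.T),.08],76.95)
"
```

```text
[[ 0.56179746 -0.115967    0.0685    ]]
cap 88 [-0.01733064  0.00400504  0.06937575] [[-0.0310615  -0.0116331   0.06399431]
 [-0.00306754  0.01631645  0.07324345]]
step z 0.27741209230417085
((-0.029341932386159897, 0.004539964720606804), (0.09714130312204361, 0.05515680089592934), 2.6626551151275635)
bed z 0.013723458671784372
cap expected [ 0.56196488 -0.11443558]
pos [ 0.5544 -0.1126  0.0853] yaw 77.04 tilt z [ 5.0e-04 -3.6e-03 -1.0e+00] F [ 0.01  0.15 -0.  ] w 0.0849 t 8.63
shift [-0.01  0.78  0.54] roll 0.0016 len 0.95
```

Request:
{"method": "play_rows", "body": {"translation": [[0,0.3,0],[0,0.7,0],[0,0.7,0],[0,0.7,0],[0,0.7,0],[0,0.7,0],[0,0.7,0],[0,0.7,0],[0,0.7,0]], "roll": [0,0,0,0,0,0,0,0,0], "grip": 0}}

```text
clock: 9.38
position: [0.5611, -0.1141, 0.0852]
orientation: [0.001, 0.782, 0.623, -0.001]
force: [0.9, -0.4, 0.3]
gripper_width: -0.0001
```

```bash
python3 -c "
from h import *
p,d=ctrl.snapshot('scene');S=cloud('scene',d);cv2.imwrite('pics/s12.png',cv2.resize(p[190:290,245:375],None,fx=6,fy=6,interpolation=cv2.INTER_CUBIC))
plan([.562,-.1149,.05],76.95)
"
```

```text
pos [ 0.5611 -0.1141  0.0853] yaw 77.04 tilt z [ 4.0e-04 -3.6e-03 -1.0e+00] F [-0.38  0.18  0.19] w 0.0002 t 9.43
shift [-0.04  0.1   3.53] roll 0.0015 len 3.53
```

View pics/s12.png

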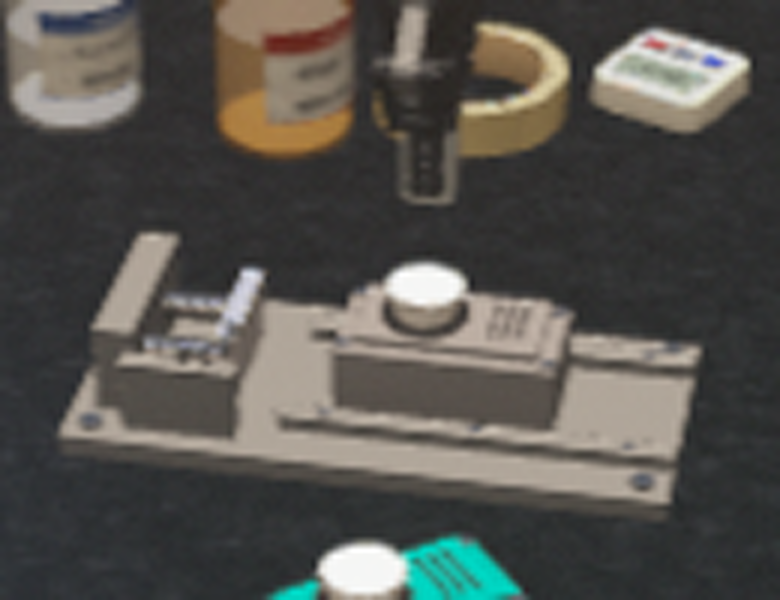

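Request:
{"method": "play_rows", "body": {"translation": [[0,0.1,1],[0,0.1,2.2],[0,0.1,3.2],[0,0.1,3.5],[0,0.1,3.5],[0,0.1,3.5]], "roll": [0,0,0,0,0,0]}}

```text
clock: 9.93
position: [0.5616, -0.1143, 0.0496]
orientation: [0.001, 0.782, 0.623, -0.001]
force: [0.5, -1.1, -0.4]
gripper_width: -0.0002
```

```bash
python3 -c "
from h import *
p,d=ctrl.snapshot('scene');S=cloud('scene',d);cv2.imwrite('pics/s13.png',cv2.resize(p[190:290,245:375],None,fx=6,fy=6,interpolation=cv2.INTER_CUBIC))
plan([.562,-.1149,.04],76.95)
"
```

```text
pos [ 0.5621 -0.1145  0.0503] yaw 77.04 tilt z [ 3.0e-04 -3.6e-03 -1.0e+00] F [0.64 0.14 1.05] w 0.0003 t 9.98
shift [-0.04 -0.01  1.03] roll 0.0015 len 1.03
```

View pics/s13.png

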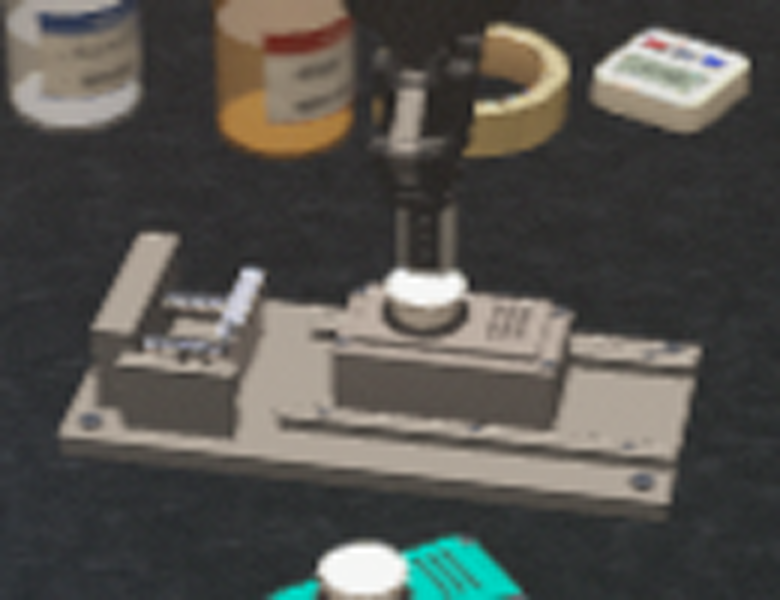

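Request:
{"method": "play_rows", "body": {"translation": [[0,0,0.4],[0,0,0.8],[0,0,0.8]], "roll": [0,0,0]}}

```text
clock: 10.23
position: [0.5622, -0.1145, 0.0418]
orientation: [0.002, 0.782, 0.623, -0.001]
force: [0.9, -0.6, -0.5]
gripper_width: 0.0
```

Request:
{"method": "play_rows", "body": {"translation": [[0,0,0.2],[0,0,0.4],[0,0,0.4]], "roll": [0,0,0]}}

```text
clock: 10.48
position: [0.5623, -0.1146, 0.0379]
orientation: [0.002, 0.782, 0.623, -0.001]
force: [-0.8, 0.1, 0.9]
gripper_width: 0.0001
```

Request:
{"method": "play_rows", "body": {"translation": [[0,0,0.2],[0,0,0.4],[0,0,0.4]], "roll": [0,0,0]}}

```text
clock: 10.73
position: [0.5623, -0.1146, 0.0339]
orientation: [0.002, 0.782, 0.623, -0.001]
force: [-0.7, -0.1, 1.6]
gripper_width: 0.0
```

Request:
{"method": "play_rows", "body": {"translation": [[0,0,0.1],[0,0,0.2],[0,0,0.2]], "roll": [0,0,0]}}

```text
clock: 10.98
position: [0.5625, -0.1146, 0.0337]
orientation: [0.002, 0.782, 0.623, -0.001]
force: [-8.9, 1.9, 17.2]
gripper_width: 0.0001
```

Request:
{"method": "play_rows", "body": {"translation": [[0,0,0.1],[0,0,0.2],[0,0,0.2]], "roll": [0,0,0]}}

```text
clock: 11.23
position: [0.5625, -0.1146, 0.0337]
orientation: [0.002, 0.782, 0.623, -0.001]
force: [-10.7, 3.3, 19.4]
gripper_width: -0.0001
```

```bash
python3 -c "
from h import *
p,d=ctrl.snapshot('scene');S=cloud('scene',d);cv2.imwrite('pics/s14.png',cv2.resize(p[190:290,245:375],None,fx=6,fy=6,interpolation=cv2.INTER_CUBIC))
plan([.562,-.1149,.04],76.95)
"
```

```text
pos [ 0.5625 -0.1146  0.0337] yaw 77.05 tilt z [ 7.0e-04 -3.8e-03 -1.0e+00] F [-11.08   3.15  19.72] w -0.0002 t 11.28
shift [-0.04 -0.04 -0.63] roll 0.0018 len 0.63
```

View pics/s14.png

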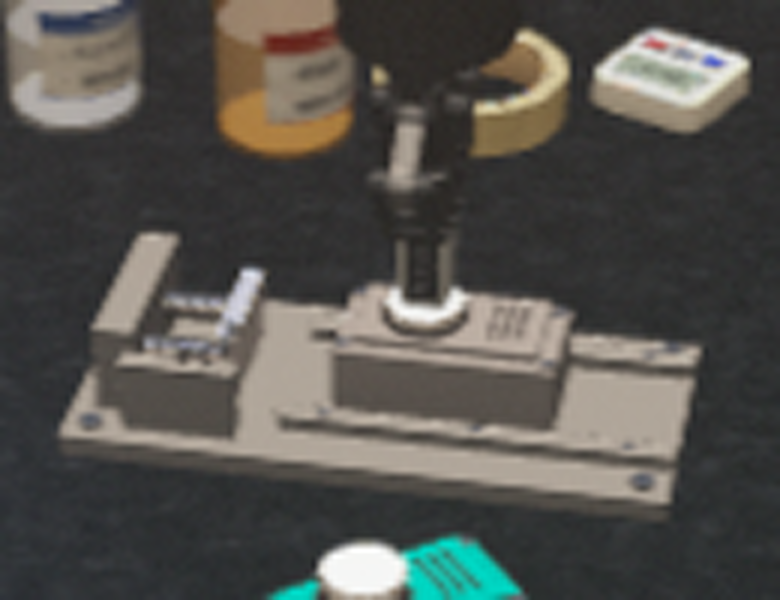

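Request:
{"method": "play_rows", "body": {"translation": [[0,0,-0.5],[0,0,-2],[0,0,-4.5],[0,0,-6.5],[0,0,-6.5],[0,0,-6.5]], "roll": [0,0,0,0,0,0]}}

```text
clock: 11.78
position: [0.5638, -0.1148, 0.1003]
orientation: [0.003, 0.782, 0.623, 0.0]
force: [-0.2, -0.3, -0.7]
gripper_width: 0.0001
```

```bash
python3 -c "
from h import *
p,d=ctrl.snapshot('scene');S=cloud('scene',d);cv2.imwrite('pics/s15.png',cv2.resize(p[190:290,245:375],None,fx=6,fy=6,interpolation=cv2.INTER_CUBIC));np.save('pics/s15d.npy',d)
J=np.array([.5795,-.1185]);a=np.radians(-13.05);E=np.array([[np.cos(a),np.sin(a)],[-np.sin(a),np.cos(a)]]).T
for n in('s11d','s15d'):
  S=cloud('scene',np.load(f'pics/{n}.npy'));L=np.dstack([(S[...,:2]-J)@E,S[...,2]])
  m=(np.hypot(L[...,0]+.018,L[...,1])<.012)&(L[...,2]<.08);P=L[m];print(n,'cap z med',np.median(P[:,2]),len(P))
  m=(L[...,0]>-.066)&(L[...,0]<-.04)&(abs(L[...,1])<.015)&(L[...,2]<.08);print('step',np.median(L[m][:,2]))
  m=(L[...,0]>-.1)&(L[...,0]<.03)&(abs(L[...,1])<.035)&(L[...,2]>.03)&(L[...,2]<.055);P=L[m];print(cv2.minAreaRect(P[:,:2].astype(np.float32)))
plan([.5503,-.1118,0],76.95)
"
```

```text
s11d cap z med 0.07013224743531249 54
step 0.05480165721642627
((-0.029341932386159897, 0.004539964720606804), (0.09714130312204361, 0.05515680089592934), 2.6626551151275635)
s15d cap z med 0.06237582942967956 40
step 0.05465195054356958
((-0.029662132263183594, 0.00605856254696846), (0.09689606726169586, 0.05522238835692406), 3.1609630584716797)
pos [ 0.5627 -0.1144  0.0987] yaw 77.05 tilt z [ 0.0014 -0.004  -1.    ] F [ 0.19  0.02 -0.64] w -0.0001 t 11.83
shift [ 0.01 -1.29  9.87] roll 0.0018 len 9.96
```

View pics/s15.png

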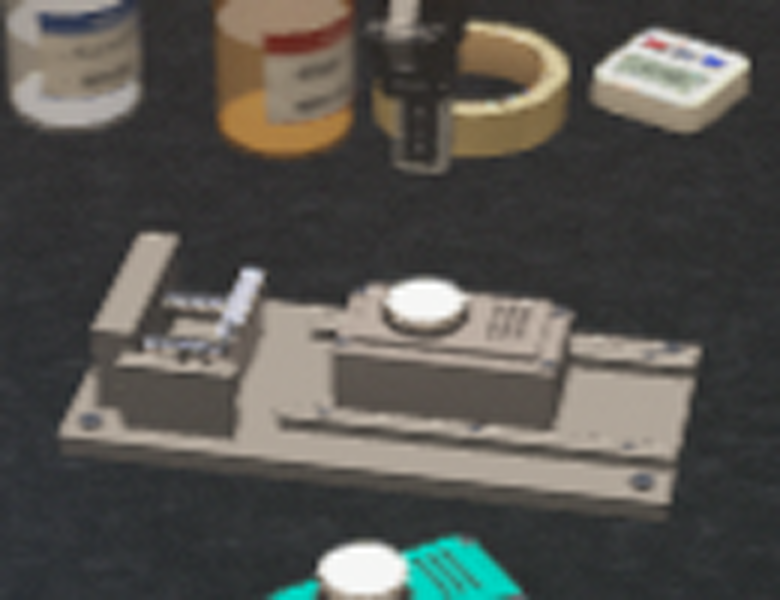

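Request:
{"method": "play_rows", "body": {"translation": [[0,-0.6,0],[0,-1.2,0],[0,-1.2,0],[0,-1.2,0],[0,-1.2,0],[0,-1.2,0],[0,-1.2,2],[0,-1.2,5],[0,-1.2,7.5],[0,-1.2,9],[0,-1.2,9],[0,-1.2,9]], "roll": [0,0,0,0,0,0,0,0,0,0,0,0], "grip": 8.5}}

```text
clock: 12.83
position: [0.5503, -0.1119, 0.008]
orientation: [0.001, 0.782, 0.623, -0.001]
force: [0.7, -0.8, 1.1]
gripper_width: 0.0847
```

```bash
python3 -c "
from h import *
ctrl.snapshot('top')
plan([.5503,-.1118,-.008],76.95)
"
```

```text
pos [ 0.5516 -0.1123  0.0094] yaw 77.05 tilt z [ 0.0018 -0.0042 -1.    ] F [ 0.7  -0.23  0.65] w 0.0848 t 12.88
shift [ 0.02 -0.14  1.74] roll 0.0018 len 1.75
```

Request:
{"method": "play_rows", "body": {"translation": [[0,-0.1,0.6],[0,-0.1,1.2],[0,-0.1,1.7],[0,-0.1,1.7],[0,-0.1,1.7]], "roll": [0,0,0,0,0]}}

```text
clock: 13.3
position: [0.5503, -0.112, -0.0079]
orientation: [0.002, 0.782, 0.623, -0.001]
force: [-0.2, -0.1, 0.2]
gripper_width: 0.085
```

Request:
{"method": "play_rows", "body": {"translation": [[0,0,0],[0,0,0],[0,0,0],[0,0,0],[0,0,0],[0,0,0],[0,0,0],[0,0,0],[0,0,0]], "roll": [0,0,0,0,0,0,0,0,0], "grip": 4.5, "grip_force": 60}}

```text
clock: 14.05
position: [0.5508, -0.1121, -0.0073]
orientation: [0.002, 0.782, 0.623, -0.0]
force: [-0.4, 1.0, 5.9]
gripper_width: 0.0512
```

```bash
python3 -c "
from h import *
p,d=ctrl.snapshot('scene');S=cloud('scene',d);cv2.imwrite('pics/s16.png',cv2.resize(p[190:290,245:375],None,fx=6,fy=6,interpolation=cv2.INTER_CUBIC))
a=np.radians(-13.05)
s=ctrl.state()['position']
plan(s+.042*np.array([np.cos(a),np.sin(a),0]),76.95)
"
```

```text
pos [ 0.5508 -0.1121 -0.0073] yaw 77.05 tilt z [ 0.0021 -0.0042 -1.    ] F [-0.25  0.81  5.18] w 0.0509 t 14.1
shift [-0.01  4.2   0.01] roll 0.0018 len 4.2
```

View pics/s16.png

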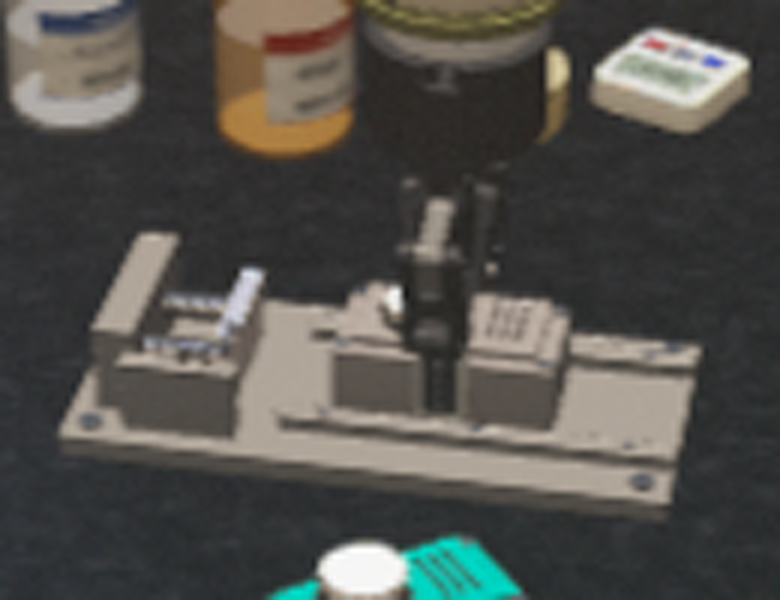

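Request:
{"method": "play_rows", "body": {"translation": [[0,0.4,0],[0,1,0],[0,1.6,0],[0,2.2,0],[0,2.8,0],[0,3.3,0],[0,3.5,0],[0,3.5,0]], "roll": [0,0,0,0,0,0,0,0]}}

```text
clock: 14.77
position: [0.5845, -0.1199, -0.0073]
orientation: [0.002, 0.782, 0.623, -0.001]
force: [-2.3, 0.5, 4.9]
gripper_width: 0.0511
```

```bash
python3 -c "
from h import *
p,d=ctrl.snapshot('scene');cv2.imwrite('pics/s17.png',cv2.resize(p[200:280,245:345],None,fx=8,fy=7.5,interpolation=cv2.INTER_CUBIC))
p,d=ctrl.snapshot('top');cv2.imwrite('pics/t17.png',cv2.resize(p[175:245,290:380],None,fx=8,fy=8,interpolation=cv2.INTER_CUBIC))
J=np.array([.5795,-.1185]);a=np.radians(-13.05);E=np.array([[np.cos(a),np.sin(a)],[-np.sin(a),np.cos(a)]]).T
s=ctrl.state()
print(((s['position'][:2]-J)@E).round(4),'force jig',(s['force'][:2]@E).round(2),s['force'][2],s['position'],s['clock'])
"
```

```text
[ 0.0053 -0.0002] force jig [-2.61 -0.94] 4.2145834625286485 [ 0.58458741 -0.11992271 -0.00726522] 14.8667
```

View pics/s17.png

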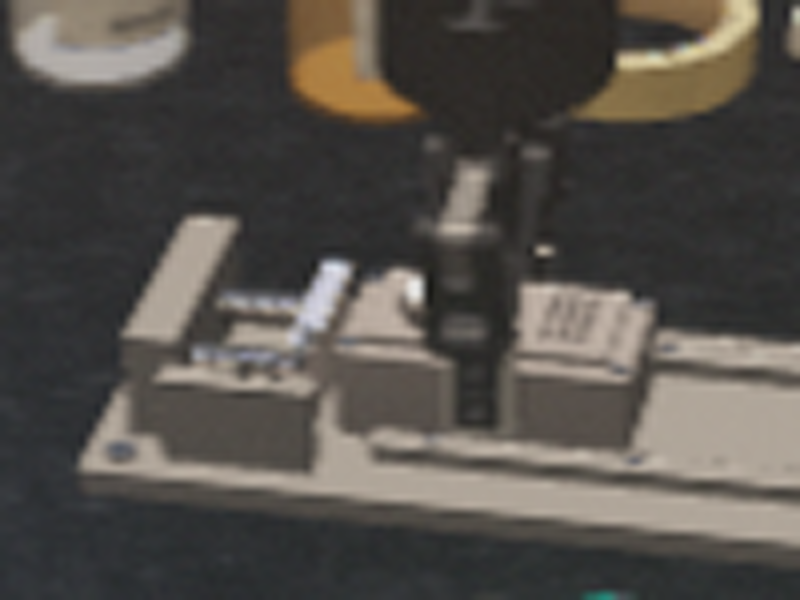

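View pics/t17.png

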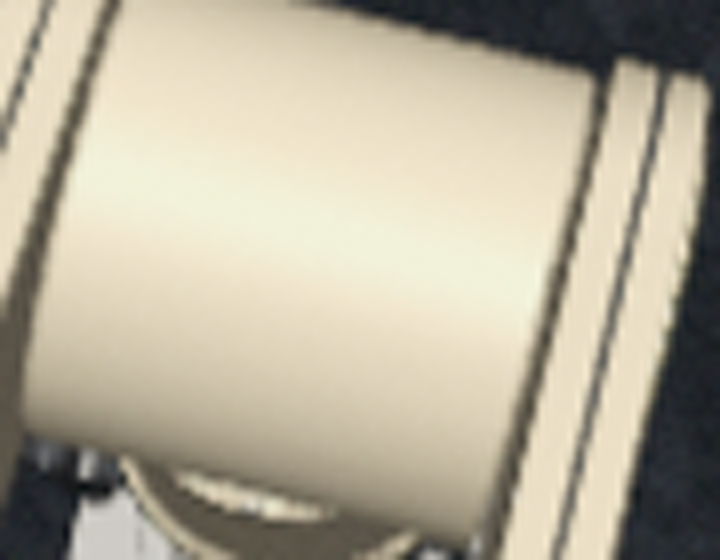

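Request:
{"method": "play_rows", "body": {"translation": [[0,0.2,0],[0,0.4,0],[0,0.5,0],[0,0.5,0]], "roll": [0,0,0,0]}}

```text
clock: 15.2
position: [0.5887, -0.1209, -0.0073]
orientation: [0.001, 0.782, 0.623, -0.001]
force: [-5.8, 1.2, 7.3]
gripper_width: 0.0509
```

Request:
{"method": "play_rows", "body": {"translation": [[0,0.2,0],[0,0.4,0],[0,0.4,0],[0,0.4,0]], "roll": [0,0,0,0]}}

```text
clock: 15.53
position: [0.5917, -0.1216, -0.0073]
orientation: [0.001, 0.782, 0.623, -0.002]
force: [-6.7, 1.2, 8.6]
gripper_width: 0.051
```

Request:
{"method": "play_rows", "body": {"translation": [[0,0.2,0],[0,0.4,0],[0,0.4,0],[0,0.4,0]], "roll": [0,0,0,0]}}

```text
clock: 15.87
position: [0.5941, -0.1222, -0.0072]
orientation: [-0.001, 0.782, 0.623, -0.003]
force: [-10.4, 2.5, 11.2]
gripper_width: 0.0509
```

```bash
python3 -c "
from h import *
J=np.array([.5795,-.1185]);a=np.radians(-13.05);E=np.array([[np.cos(a),np.sin(a)],[-np.sin(a),np.cos(a)]]).T
F=[]
for i in range(4):
  s=ctrl.state();F.append([*((s['position'][:2]-J)@E*1000),*(s['force'][:2]@E),s['force'][2]]); p,d=ctrl.snapshot('scene')
print(np.round(F,2),s['clock'])
cv2.imwrite('pics/s18.png',cv2.resize(p[205:265,245:325],None,fx=10,fy=10,interpolation=cv2.INTER_CUBIC))
"
```

```text
[[ 15.03  -0.31 -10.65   0.08  11.16]
 [ 15.03  -0.29 -10.3   -0.49  10.85]
 [ 14.99  -0.31 -10.29  -0.22  11.15]
 [ 15.01  -0.31 -10.04  -0.9   10.9 ]] 16.0167
```

View pics/s18.png

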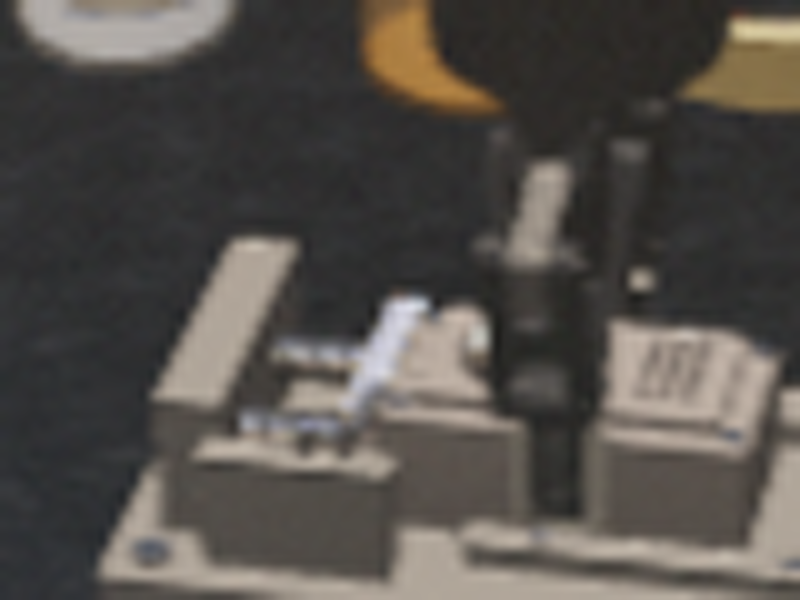

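Request:
{"method": "play_rows", "body": {"translation": [[0,0.2,-0.04],[0,0.4,-0.05],[0,0.6,-0.05],[0,0.6,-0.05],[0,0.6,-0.05]], "roll": [0,0,0,0,0]}}

```text
clock: 16.48
position: [0.5977, -0.1231, -0.0072]
orientation: [-0.002, 0.782, 0.623, -0.004]
force: [-12.4, 1.6, 10.9]
gripper_width: 0.0512
```

```bash
cat > m.py <<'E'
from h import *
import sys
J=np.array([.5795,-.1185]);a=np.radians(-13.05);E=np.array([[np.cos(a),np.sin(a)],[-np.sin(a),np.cos(a)]]).T
F=[]
for i in range(3):
  s=ctrl.state();F.append([*((s['position'][:2]-J)@E*1000),s['position'][2]*1000,*(s['force'][:2]@E),s['force'][2]]); p,d=ctrl.snapshot('scene')
print(np.round(F,2),s['clock'],s['gripper_width'])
cv2.imwrite(f'pics/{sys.argv[1]}.png',cv2.resize(p[220:265,250:300],None,fx=13,fy=13,interpolation=cv2.INTER_CUBIC))
E
python3 m.py s19
```

```text
[[ 18.8   -0.34  -7.16 -12.41  -1.18  10.92]
 [ 18.83  -0.38  -7.13 -12.88  -0.98  10.43]
 [ 18.84  -0.32  -7.12 -12.9   -0.37  11.52]] 16.5833 0.051108904930984356
```

View pics/s19.png

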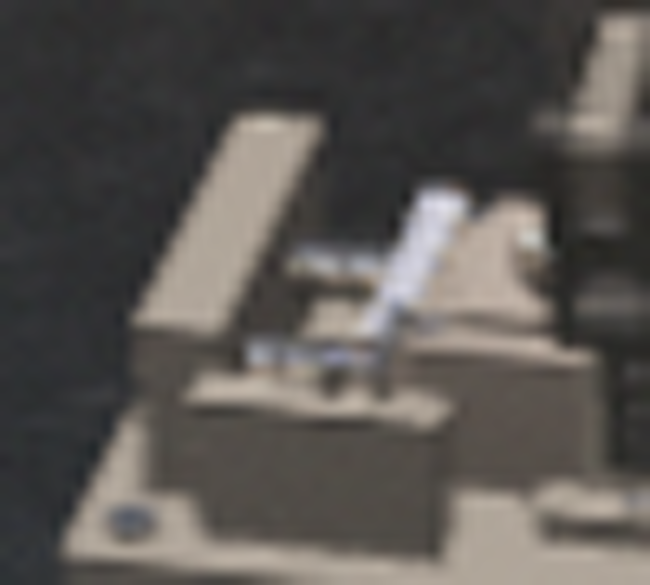

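Request:
{"method": "play_rows", "body": {"translation": [[0,0.2,-0.05],[0,0.4,-0.1],[0,0.6,-0.1],[0,0.6,-0.1],[0,0.6,-0.1],[0,0.6,-0.1]], "roll": [0,0,0,0,0,0]}}

```text
clock: 17.13
position: [0.601, -0.1239, -0.0069]
orientation: [-0.004, 0.782, 0.623, -0.006]
force: [-12.9, 2.8, 10.1]
gripper_width: 0.0513
```

```bash
python3 m.py s20
```

```text
[[ 22.12  -0.38  -6.91 -13.19  -0.23  10.12]
 [ 22.11  -0.37  -6.92 -14.07  -0.25   9.64]
 [ 22.15  -0.4   -6.89 -13.54  -0.98   9.64]] 17.2333 0.05095710162387374
```

View pics/s20.png

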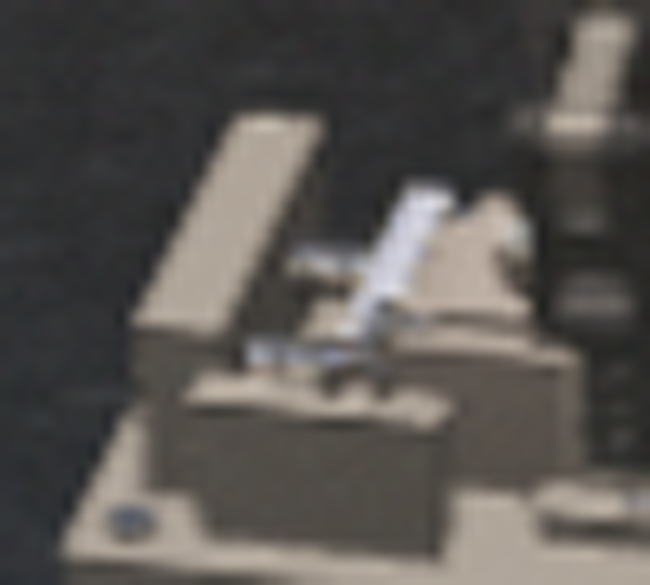

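```bash
cat > tr.py <<'E'
from h import *
J=np.array([.5795,-.1185]);a=np.radians(-13.05);E=np.array([[np.cos(a),np.sin(a)],[-np.sin(a),np.cos(a)]]).T
def meas(p):
    c=p[220:262,250:305].astype(float); b=c[...,0]-c[...,2]  # blue minus red
    m=((b>8)&(c.mean(2)>150)).astype(np.uint8)
    n,l,st,_=cv2.connectedComponentsWithStats(m,connectivity=4)
    k=1+np.argmax(st[1:,4]); v,u=np.where(l==k)
    P=plane('scene',np.c_[u+250,v+220],.048); q=(P[:,:2]-J)@E*1000
    s=abs(q[:,1])<22
    return q[s,0].mean(),np.median(q[s,0]),s.sum(),st[k],q[:,1].min(),q[:,1].max()
if __name__=='__main__':
    print('rest',meas(cv2.imread('pics/scene0.png')))
    xs=[]
    for i in range(3):
        p,d=ctrl.snapshot('scene'); r=meas(p); xs.append(r[0]); 
    print('now',r,np.mean(xs)); cv2.imwrite('pics/raw_%d.png'%int(ctrl.state()['clock']*100),p)
E
python3 tr.py
```

```text
rest (np.float64(65.59233730012815), np.float64(65.41005951472067), np.int64(16), array([32, 15,  6,  9, 20], dtype=int32), np.float64(-29.604847133807258), np.float64(10.048835694453633))
now (np.float64(77.00759571686595), np.float64(76.85212361537815), np.int64(13), array([29, 15,  4,  8, 16], dtype=int32), np.float64(-27.143241658131238), np.float64(7.355754593740849)) 77.00759571686595
```

```bash
cat > tr2.py <<'E'
from h import *
from tr import J,E
def meas2(p):
    b=np.clip(p[...,0].astype(float)-p[...,2]-0,0,None)*(p.mean(2)>120); out=[]
    for v in range(234,244):
        w=b[v,270:292]; 
        k=np.argmax(w); lo=max(k-3,0); ww=w[lo:k+4]; u=(ww*np.arange(lo,lo+len(ww))).sum()/max(ww.sum(),1e-6)+270
        x=(plane('scene',[(u,v)],.048)[0,:2]-J)@E*1000; out.append((v,round(u,2),*x.round(1),round(w.max())))
    return out
if __name__=='__main__':
    P=np.mean([ctrl.snapshot('scene')[0].astype(float) for _ in range(3)],0)
    for a_,b_ in zip(meas2(cv2.imread('pics/scene0.png')),meas2(P)): print(a_,b_)
    cv2.imwrite('pics/av.png',P)
E
python3 tr2.py; python3 -c "
import cv2;p=cv2.imread('pics/av.png');cv2.imwrite('pics/av_z.png',cv2.resize(p[238:256,262:290],None,fx=25,fy=25,interpolation=cv2.INTER_CUBIC))"
```

```text
(234, np.float64(270.0), np.float64(108.3), np.float64(-26.1), 0) (234, np.float64(282.74), np.float64(75.5), np.float64(-32.3), 6)
(235, np.float64(286.29), np.float64(65.2), np.float64(-29.3), 17) (235, np.float64(281.9), np.float64(76.5), np.float64(-27.1), 10)
(236, np.float64(285.82), np.float64(65.3), np.float64(-24.2), 10) (236, np.float64(281.36), np.float64(76.8), np.float64(-22.0), 13)
(237, np.float64(285.26), np.float64(65.7), np.float64(-19.2), 14) (237, np.float64(280.85), np.float64(76.9), np.float64(-17.0), 15)
(238, np.float64(285.1), np.float64(65.0), np.float64(-14.3), 13) (238, np.float64(280.16), np.float64(77.6), np.float64(-11.9), 11)
(239, np.float64(284.15), np.float64(66.3), np.float64(-9.1), 11) (239, np.float64(280.21), np.float64(76.3), np.float64(-7.2), 13)
(240, np.float64(280.13), np.float64(75.4), np.float64(-2.5), 12) (240, np.float64(279.02), np.float64(78.2), np.float64(-2.0), 11)
(241, np.float64(283.59), np.float64(65.5), np.float64(0.5), 10) (241, np.float64(279.29), np.float64(76.4), np.float64(2.6), 12)
(242, np.float64(283.18), np.float64(65.5), np.float64(5.3), 12) (242, np.float64(278.64), np.float64(76.9), np.float64(7.5), 10)
(243, np.float64(283.27), np.float64(64.2), np.float64(9.9), 14) (243, np.float64(277.65), np.float64(78.3), np.float64(12.6), 11)[ WARN:0@3.401] global loadsave.cpp:1063 imwrite_ Unsupported depth image for selected encoder is fallbacked to CV_8U.
```

View pics/av_z.png

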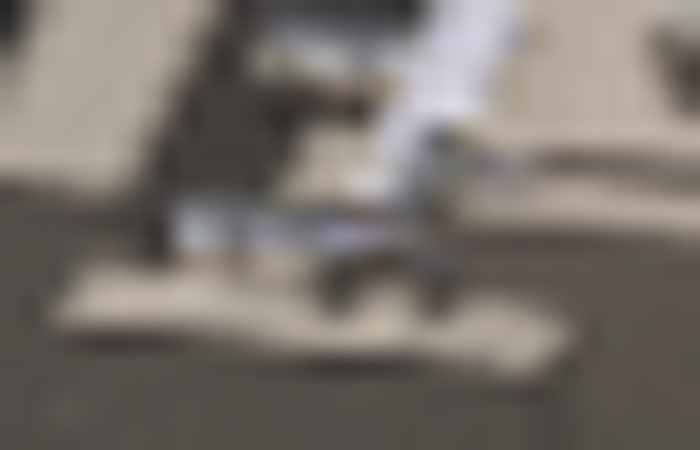

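Request:
{"method": "play_rows", "body": {"translation": [[0,0.25,-0.1],[0,0.4,-0.1],[0,0.4,-0.1],[0,0.4,-0.1],[0,0.4,-0.1],[0,0.4,-0.1]], "roll": [0,0,0,0,0,0]}}

```text
clock: 18.08
position: [0.602, -0.1241, -0.0067]
orientation: [-0.007, 0.782, 0.623, -0.008]
force: [-15.1, 3.0, 10.7]
gripper_width: 0.0512
```

```bash
python3 m.py s21; python3 tr2.py
```

```text
[[ 23.17  -0.38  -6.68 -15.41  -0.54  10.67]
 [ 23.16  -0.4   -6.7  -13.91  -1.22  10.13]
 [ 23.2   -0.36  -6.67 -14.69  -1.34  10.68]] 18.1833 0.05089477359779525
(234, np.float64(270.0), np.float64(108.3), np.float64(-26.1), 0) (234, np.float64(282.0), np.float64(77.4), np.float64(-32.0), 3)
(235, np.float64(286.29), np.float64(65.2), np.float64(-29.3), 17) (235, np.float64(281.31), np.float64(78.0), np.float64(-26.8), 12)
(236, np.float64(285.82), np.float64(65.3), np.float64(-24.2), 10) (236, np.float64(281.02), np.float64(77.6), np.float64(-21.9), 11)
(237, np.float64(285.26), np.float64(65.7), np.float64(-19.2), 14) (237, np.float64(280.27), np.float64(78.4), np.float64(-16.7), 13)
(238, np.float64(285.1), np.float64(65.0), np.float64(-14.3), 13) (238, np.float64(280.02), np.float64(77.9), np.float64(-11.8), 13)
(239, np.float64(284.15), np.float64(66.3), np.float64(-9.1), 11) (239, np.float64(279.18), np.float64(78.9), np.float64(-6.7), 10)
(240, np.float64(280.13), np.float64(75.4), np.float64(-2.5), 12) (240, np.float64(279.3), np.float64(77.5), np.float64(-2.1), 13)
(241, np.float64(283.59), np.float64(65.5), np.float64(0.5), 10) (241, np.float64(278.66), np.float64(78.0), np.float64(2.9), 10)
(242, np.float64(283.18), np.float64(65.5), np.float64(5.3), 12) (242, np.float64(278.01), np.float64(78.5), np.float64(7.8), 10)
(243, np.float64(283.27), np.float64(64.2), np.float64(9.9), 14) (243, np.float64(277.8), np.float64(77.9), np.float64(12.5), 7)[ WARN:0@4.036] global loadsave.cpp:1063 imwrite_ Unsupported depth image for selected encoder is fallbacked to CV_8U.
```

View pics/s21.png

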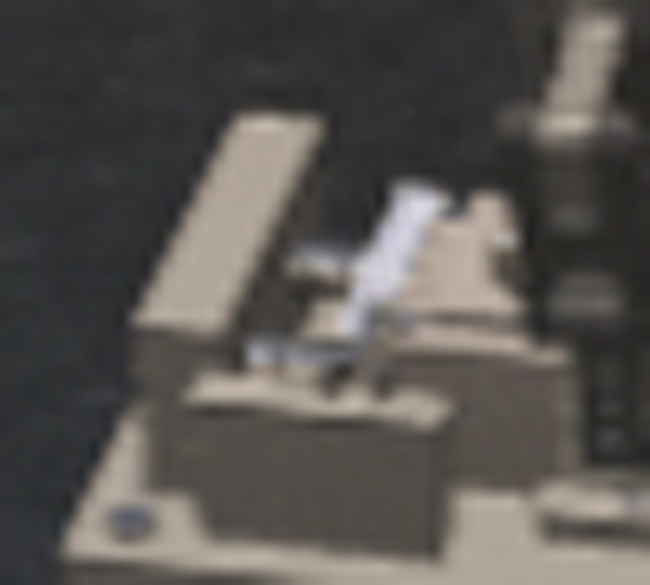

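```bash
python3 -c "
from h import *
from tr import J,E
s=ctrl.state();q=s['orientation'];Rm=R.from_quat([q[1],q[2],q[3],q[0]]).as_matrix();z=Rm[:,2];print('tool z in jig',(z[:2]@E).round(4),s['clock'])
D=[ctrl.snapshot('scene') for _ in range(4)];d=np.mean([x[1] for x in D],0);p=D[-1][0]
for nm,dd,x0 in(('now',d,.024),('before',np.load('pics/s15d.npy'),-.0297)):
  S=cloud('scene',dd);L=np.dstack([(S[...,:2]-J)@E,S[...,2]])
  X=L[...,0]-x0
  for lo,hi in((-.042,-.028),(-.028,-.014),(.028,.042)):
    m=(X>lo)&(X<hi)&(abs(L[...,1])<.016)&(abs(L[...,2]-.054)<.006);print(nm,lo,m.sum(),(L[m][:,2].mean()*1000).round(2))
cv2.imwrite('pics/s22.png',cv2.resize(p[200:280,245:345],None,fx=8,fy=7.5,interpolation=cv2.INTER_CUBIC))
"
```

```text
tool z in jig [-0.0202 -0.0043] 18.3833
now -0.042 41 54.45
now -0.028 37 55.78
now 0.028 29 55.11
before -0.042 42 53.28
before -0.028 39 54.71
before 0.028 29 54.36
```

View pics/s22.png

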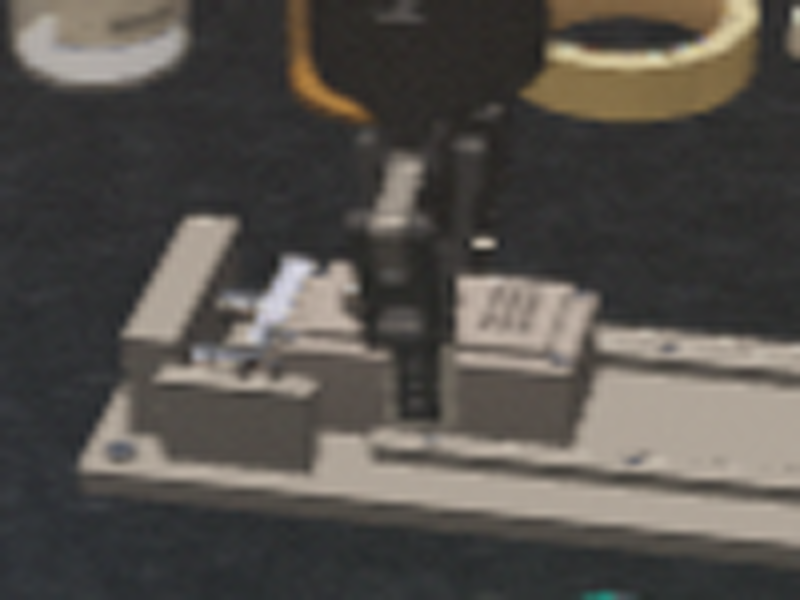

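```bash
python3 -c "
from h import *
from tr import J,E
S0=cloud('scene',np.load('pics/scene0d.npy'));L=np.dstack([(S0[...,:2]-J)@E,S0[...,2]])
for x in(-.065,-.05,-.035,-.011,.003,.005,.02,.035,.05):
  m=(abs(L[...,0]-x)<.008)&(abs(L[...,1])<.024)&(L[...,2]<.02);print('bed',x,m.sum(),(L[m][:,2].mean()*1000).round(2))
D=[ctrl.snapshot('scene')[1] for _ in range(8)];d=np.mean(D,0)
for nm,dd,x0 in(('now',d,.024),('before',np.load('pics/s15d.npy'),-.0297)):
  S=cloud('scene',dd);L=np.dstack([(S[...,:2]-J)@E,S[...,2]]);X=L[...,0]-x0
  m=(abs(X)<.036)&(abs(X)>.012)&(abs(L[...,1])<.017)&(abs(L[...,2]-.054)<.004)&(np.hypot(X-.012,L[...,1])>.018)
  A=np.c_[X[m],L[m][:,1],np.ones(m.sum())];c,_,_,_=np.linalg.lstsq(A,L[m][:,2],rcond=None);print(nm,m.sum(),'pitch deg',np.degrees(c[0]).round(2),'roll',np.degrees(c[1]).round(2),'z',(c[2]*1000).round(2),'se',np.degrees(.0015/np.sqrt(m.sum())/X[m].std()).round(2))
s=ctrl.state();print(s['clock'],s['position'])
"
```

```text
bed -0.065 58 14.04
bed -0.05 56 14.12
bed -0.035 57 13.76
bed -0.011 55 14.14
bed 0.003 58 13.94
bed 0.005 58 13.87
bed 0.02 56 13.76
bed 0.035 56 13.57
bed 0.05 62 13.83
now 83 pitch deg -0.72 roll 0.14 z 55.57 se 0.39
before 88 pitch deg 0.02 roll 0.8 z 54.42 se 0.38
18.9833 [ 0.60199286 -0.12410106 -0.00667317]
```

Request:
{"method": "play_rows", "body": {"translation": [[0,0.25,0.1],[0,0.25,0.2],[0,0.25,0.25],[0,0.25,0.25],[0,0.25,0.25]], "roll": [0,0,0,0,0]}}

```text
clock: 19.4
position: [0.6017, -0.1241, -0.0074]
orientation: [-0.009, 0.782, 0.623, -0.01]
force: [-24.5, 5.3, 30.2]
gripper_width: 0.0509
```

```bash
cat > fl.py <<'E'
from h import *
from tr import J,E
s=ctrl.state();q=s['orientation'];Rm=R.from_quat([q[1],q[2],q[3],q[0]]).as_matrix();z=Rm[:,2];print('tool z in jig',(z[:2]@E).round(4),s['clock'])
D=[ctrl.snapshot('scene')[1] for _ in range(8)];d=np.mean(D,0)
x0=.024
S=cloud('scene',d);L=np.dstack([(S[...,:2]-J)@E,S[...,2]]);X=L[...,0]-x0
m=(abs(X)<.036)&(abs(X)>.012)&(abs(L[...,1])<.017)&(abs(L[...,2]-.054)<.004)&(np.hypot(X-.012,L[...,1])>.018)
A=np.c_[X[m],L[m][:,1],np.ones(m.sum())];c,_,_,_=np.linalg.lstsq(A,L[m][:,2],rcond=None);print('pitch',np.degrees(c[0]).round(2),'z',(c[2]*1000).round(2))
E
python3 m.py s23; python3 fl.py; python3 tr2.py 2>/dev/null
```

```text
[[ 22.94  -0.45  -7.44 -25.07  -0.35  30.21]
 [ 22.95  -0.46  -7.43 -25.35  -1.33  30.1 ]
 [ 22.99  -0.44  -7.41 -24.98  -1.34  30.98]] 19.5 0.050802671081202545
tool z in jig [-0.0258 -0.0044] 19.55
pitch -0.16 z 54.79
(234, np.float64(270.0), np.float64(108.3), np.float64(-26.1), 0) (234, np.float64(282.0), np.float64(77.4), np.float64(-32.0), 4)
(235, np.float64(286.29), np.float64(65.2), np.float64(-29.3), 17) (235, np.float64(281.35), np.float64(77.9), np.float64(-26.8), 13)
(236, np.float64(285.82), np.float64(65.3), np.float64(-24.2), 10) (236, np.float64(280.96), np.float64(77.8), np.float64(-21.8), 14)
(237, np.float64(285.26), np.float64(65.7), np.float64(-19.2), 14) (237, np.float64(280.21), np.float64(78.6), np.float64(-16.7), 11)
(238, np.float64(285.1), np.float64(65.0), np.float64(-14.3), 13) (238, np.float64(280.21), np.float64(77.4), np.float64(-11.9), 13)
(239, np.float64(284.15), np.float64(66.3), np.float64(-9.1), 11) (239, np.float64(279.47), np.float64(78.2), np.float64(-6.9), 11)
(240, np.float64(280.13), np.float64(75.4), np.float64(-2.5), 12) (240, np.float64(279.17), np.float64(77.8), np.float64(-2.0), 13)
(241, np.float64(283.59), np.float64(65.5), np.float64(0.5), 10) (241, np.float64(278.82), np.float64(77.6), np.float64(2.8), 11)
(242, np.float64(283.18), np.float64(65.5), np.float64(5.3), 12) (242, np.float64(277.88), np.float64(78.8), np.float64(7.9), 11)
(243, np.float64(283.27), np.float64(64.2), np.float64(9.9), 14) (243, np.float64(277.96), np.float64(77.5), np.float64(12.5), 9)
```

Request:
{"method": "play_rows", "body": {"translation": [[0,0.25,0.12],[0,0.25,0.1],[0,0.25,0.1],[0,0.25,0.1]], "roll": [0,0,0,0]}}

```text
clock: 20.43
position: [0.6016, -0.1242, -0.0074]
orientation: [-0.011, 0.782, 0.623, -0.011]
force: [-21.4, 5.6, 24.3]
gripper_width: 0.0513
```

```bash
python3 m.py s24; python3 fl.py; python3 tr2.py 2>/dev/null; python3 -c "
import cv2
from h import *
p,_=ctrl.snapshot('scene');cv2.imwrite('pics/s25.png',p)"
```

```text
[[ 22.81  -0.53  -7.39 -22.1    0.61  24.31]
 [ 22.77  -0.52  -7.42 -21.13  -0.56  24.34]
 [ 22.81  -0.52  -7.39 -22.52  -0.97  23.73]] 20.5333 0.050716418223140325
tool z in jig [-0.0313 -0.0045] 20.5833
pitch 0.08 z 55.04
(234, np.float64(270.0), np.float64(108.3), np.float64(-26.1), 0) (234, np.float64(282.0), np.float64(77.4), np.float64(-32.0), 3)
(235, np.float64(286.29), np.float64(65.2), np.float64(-29.3), 17) (235, np.float64(281.35), np.float64(77.9), np.float64(-26.8), 12)
(236, np.float64(285.82), np.float64(65.3), np.float64(-24.2), 10) (236, np.float64(281.07), np.float64(77.5), np.float64(-21.9), 11)
(237, np.float64(285.26), np.float64(65.7), np.float64(-19.2), 14) (237, np.float64(280.15), np.float64(78.7), np.float64(-16.7), 10)
(238, np.float64(285.1), np.float64(65.0), np.float64(-14.3), 13) (238, np.float64(280.21), np.float64(77.4), np.float64(-11.9), 13)
(239, np.float64(284.15), np.float64(66.3), np.float64(-9.1), 11) (239, np.float64(279.45), np.float64(78.2), np.float64(-6.9), 10)
(240, np.float64(280.13), np.float64(75.4), np.float64(-2.5), 12) (240, np.float64(279.14), np.float64(77.9), np.float64(-2.0), 12)
(241, np.float64(283.59), np.float64(65.5), np.float64(0.5), 10) (241, np.float64(278.75), np.float64(77.8), np.float64(2.8), 10)
(242, np.float64(283.18), np.float64(65.5), np.float64(5.3), 12) (242, np.float64(277.96), np.float64(78.7), np.float64(7.9), 11)
(243, np.float64(283.27), np.float64(64.2), np.float64(9.9), 14) (243, np.float64(278.0), np.float64(77.4), np.float64(12.4), 7)
```

View pics/s24.png

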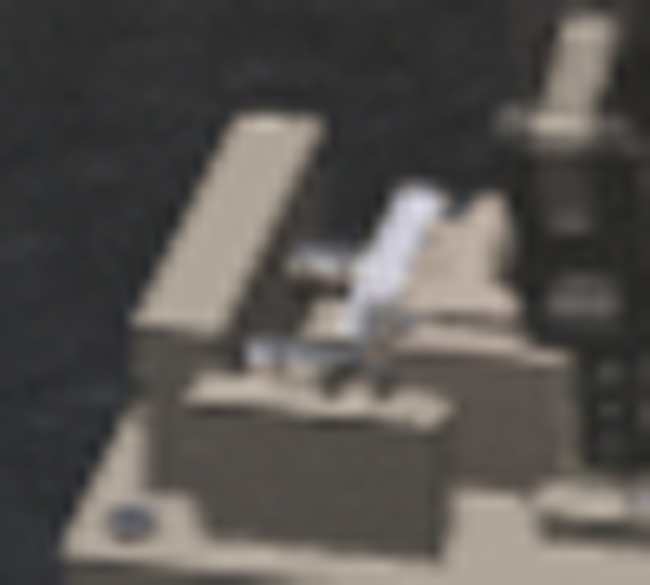

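View pics/s25.png

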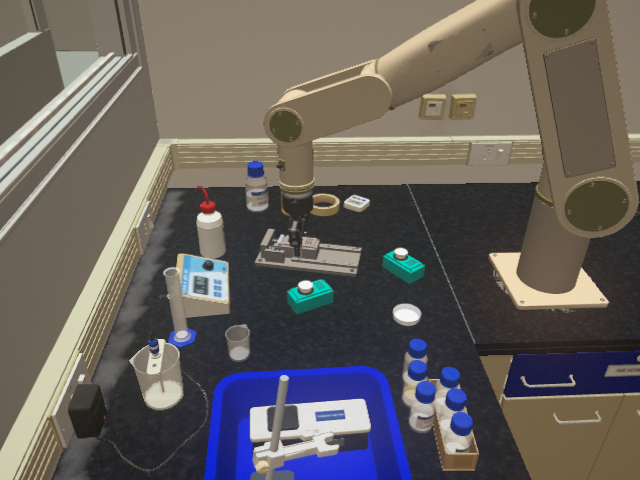

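```bash
python3 -c "
from h import *
print(ctrl.state()['clock'],ctrl.hand_in())"
```

```text
the job is handed in; nothing more can be done
21.1833 None
```

The housing is lying flat in the channel, its cap is pressed home, and I handed in at 21.2 s with the gripper still holding it against the stop plate.

**Last checks before handing in**
- **Cap:** it moved down 7.8 mm onto its hard end at about 20 N, measured before any contact with the stop. Its top is level with the fully-home height to within about 0.2 mm.
- **Stop plate:** the camera shows about 12.5 mm of travel, which is about 10 N. The reported tool position suggests about 11 mm. Both readings are between the pins, and the plate was never near the end of its travel.
- **Flatness:** the housing pitches about 0.1° (measurement good to about 0.4°). It had tipped about 0.7° nose-down during the push, so I pressed it down again while holding it against the stop.
- **Other items:** the dish, timer, tape roll and beaker look unmoved.

**What disagreed**
- **Tool height:** the fingertips stood about 3 cm higher than the reported tool height implied. I set grasp heights from the depth images, confirmed by touch.
- **Wrist force:** it reads about 22 N along the channel and 24 N down. It includes bed friction, so I relied on the plate's travel for the 10 N.
- **Gripper tilt:** the gripper itself ended tilted about 1.8°, while the housing stayed flat.

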